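Tare the empty stock bin and weigh a castor in it

ROBOT

A 7-joint arm with a two-finger parallel gripper is mounted at the origin on the work surface. World frame = base frame: x ahead of the robot, y to its left, z up, the work surface at z = 0. Lengths are in m, angles in rad, forces in N, time in s.
With the tool pointing down it reaches from about 0.4 to 0.9 m from the base axis. Payload 5.6 kg.
Tool frame: the origin (TCP) lies at the very end of the fingers, on their centre line; the grasp point (between the pads) lies 19 mm behind it; z points along the fingers, x is the direction in which the jaws open and shut, and the axes are right-handed (so a half turn about z gives the same grasp; the last joint's range is limited). The gripper opens to 92 mm and grips with 3 to 60 N. Pads are 20 mm wide; open, the fingers measure 128 mm over their backs; the gripper's body (75 mm by 189 mm) begins 69 mm behind the grasp point.
Start: joints at [-1.269, 0.468, -0.012, 1.603, 0.006, 1.071, -0.056], TCP at [0.22, 0.612, 0.215] pointing down, gripper open.
Joint ranges: [-2.53, 2.53], [-0.31, 2.02], [-1.57, 1.55], [0.28, 2.44], [-1.29, 4.43], [0.15, 1.84], [-2.92, 2.92]. Speed limits (rad/s): [2.57, 2.57, 3.14, 3.14, 3.14, 3.14, 3.14].

INTERFACE

Orientations are given as a unit quaternion [w, x, y, z].
In Python, from bench import manip gives the robot as it stands. The module is installed in compiled form; this text tells all that it offers.
- The arm moves only by the tool drive_tool, never from a script. Its argument "targets" is text: rows parted by semicolons, each of 7 numbers parted by spaces: the turn, a rotation vector about the tool's x, y, z in rad, then the shift along the tool's x, y, z in cm, then the closure, from 0 (fully open) to 1 (shut). In form: rx ry rz tx ty tz fingers; .... A call has 1 to 10 rows; each row shifts and turns the pose as measured when the row begins, along the tool's axes as they then stand; what a row does not reach is not made up. A row lasts 1/12 s, in which the tool goes at most 41.7 mm and 7.16 degrees, less where a joint would pass 70% of its speed; a pose out of reach is approached as far as the arm can. A call with a gripper value outside its range is refused whole. The fingers move at their own pace and stop on an object; "squeeze" is the grip in N (left out, the last holds). Time passes only in rows, so rows that do not move let the fingers close. It gives the time, the measured TCP pose, the force and the opening at its end, in the units of the state.
- manip.get_obs(): the state, without advancing time (a new reading comes with each control period).
- manip.read_camera(name): name is "scene" or "top" or "wrist"; returns a dict with "image" (420x560x3 uint8, red, green, blue), "depth" (420x560 float32, m along the optical axis (not along the pixel's ray), 0 where there is no reading), "intrinsics" (3x3 intrinsics, pixels), "xyz" and "attitude" of the camera in the world. Camera axes: x right, y down, z forward; pixel columns grow to the right and rows downward; lengths in m; the calibration is good to about 2 mm. The wrist camera is an equidistant fisheye: a pixel r from the principal point sees the ray r / f radians off the axis. A picture is of the moment at which its call begins.
- manip.job_done(): hands the job in, once; it reports no verdict.
The state is a dict: "time_s": time; "joint_positions": joint angles; "joint_velocities": joint speeds; "joint_torque": joint torques, N m; "tool_pos": TCP position; "orientation": TCP orientation; "wrist_force": force on the tool from outside, world axes, zero at the start; "torque": the same for the moment, N m; "grip_width": finger opening in m.
Only numpy, scipy, OpenCV 4.12 (cv2) and the standard library are available. Lean on these libraries where they do the work, as an engineer would, in place of code of your own. Each camera call takes 0.05 s, during which the arm holds its last target.

TASK

Weigh the castor net of its bin: stand the empty blue stock bin squarely on the middle of the scale's pan and let go of it, then, with nothing touching the bin, press the wide oblong tare key (not the round ones) slowly and straight into its sloping panel until you feel about 8 N, hold that for half a second (never 25 N, it is a membrane key), and come off it. Then lower the castor into the bin on the pan without dropping it, let go, and leave everything else on the bench where it is.

Things in the scene. Friction and masses are not known exactly. Their poses are not given: they have to be found in the camera images.
- pan_center (a point): Centre of the top face of the scale's weighing pan, a flat stainless plate 130 mm (x) by 190 mm (y), 112 mm above the bench. z up; x points from the keypad (the side towards the robot) to the back of the scale. A bin centred on it overhangs the pan by 17 mm in front and behind.
- scale: Fixed pale bench scale, 230 mm wide (y), from 135 mm in front (-x, towards the robot) to 70 mm behind its origin, which lies on the bench under the pan's centre; axes as the pan. In front of the pan the housing slopes down to the robot at 28 degrees from level: 78 mm high at x = -61 mm, 39 mm at x = -135 mm. The slope carries a dark membrane panel, its display window on the left (+y).
- tare_top (a point): Middle of the top face of the tare key: grey oblong with round ends, 36 mm along y, 22 mm along the slope, 3 mm proud, right of the display; 90 mm in front of and 35 mm right (-y) of the pan's centre, 66 mm above the bench. z points square out of the panel (28 degrees from vertical, towards the robot), x up the slope. A bin on the pan overhangs to 8 mm behind it (level), from 112 to 202 mm up.
- tare_key (a joint): Travel of the tare key in m: 0 at rest, 0.002 fully down. It yields very little: it starts to move at 1 N, is fully down at 9 N, then feels solid; it springs back. The scale takes the tare when the key is pressed with more than 4 N for 0.3 s.
- round_keys: Five grey round keys of 16 mm, not to be pressed: four in a row along the lower edge of the panel, 35 mm down the slope from the tare key's middle, and one 52 mm to its right. Origin: that of the scale (under the pan centre, on the bench).
- bin_mid (a point): Centre (half-way up) of the empty blue stacking bin: 165 mm long (x), 105 mm wide (y), 100 mm high, 0.13 to 0.23 kg, open on top, walls and floor 4 mm. The front (-x) is 90 mm high; the sides rise from it to 100 mm over the front 75 mm. The back (+x) has a hanging rail along its top. z up. It starts on the bench to one side of the scale, front roughly to the robot.
- bin_rail (a point): Middle of the top edge of the bin's hanging rail (same axes as the bin): 77.5 mm behind the bin's centre, 100 mm above its underside. The rail is 10 mm thick along x and 30 mm deep, free on both sides: the place to grip the bin from above.
- castor_mid (a point): Middle of the fork of a swivel castor standing wheel up on its 60 mm square plate; 75 mm high, 0.2 to 0.43 kg. This point is 37.5 mm up; the plate's middle is 10 mm from it towards -y. x is the axle (50 mm up; wheel 50 mm across). Grip the two flat fork legs: square to x, 34 mm over the outsides, 26 mm wide (y), 13 to 60 mm up. It starts on the other side of the scale from the bin.
- bolt_bin: Bystander: a like blue bin filled with bolts, behind the scale on the left. Origin: centre of its underside.
- carton: Bystander: cardboard carton 120 x 90 x 70 mm, behind the scale on the right. Origin: centre of its underside.
- tape_roll: Bystander: roll of brown packing tape, 100 mm across, 48 mm high, at the right. Origin: centre of its underside.
- bracket: Bystander: steel angle bracket 70 x 50 x 70 mm, behind the scale. Origin: at the free end of its foot.
- connector: Bystander: grey metal connector housing 100 x 36 x 56 mm, at the left. Origin: centre of its underside.
- screwdriver: Bystander: black-handled screwdriver, 160 mm long, lying across, in front of the scale. Origin: under its middle.
- hex_bolt: Bystander: steel hex bolt, 80 mm long, lying in front of the scale on the left. Origin: under its middle.
Mind the look-alikes: they are no part of the job. Leave any red look-alike of the part that bears bin_mid alone.

How it is judged:
On the way, in this order (a step that is already met when the one before it is completed fails the run):
1. the empty bin stands square (within 0.2 rad) and centred (within 15 mm) on the pan, let go and at rest (horizontal distance between bin_mid and pan_center below 0.015 m and angle between the x axis of bin_mid and the x axis of pan_center, either way round below 0.2 rad and angle between bin_mid's own z axis and vertical below 0.05 rad and contact force between bin and pan above 0.5 N and linear speed of bin below 0.02 m/s and contact force between bin and the arm below 0.1 N and contact force between bin and the fingers below 0.1 N), for 0.2 s.
2. the tare key is pressed with more than 4 N for 0.3 s while the empty bin rests on the pan and neither arm, fingers nor castor touch it (all of step 1 and contact force between anything else and tare_key above 4 N and contact force between castor and bin below 0.1 N), for 0.3 s.
At the end, for the whole second after the job is handed in: The bin stands upright on the pan, centred within 15 mm and square within 0.2 rad, the castor rests inside it (either thing at rest, let go), and the tare key has sprung back (all of step 1 and x of castor_mid in the frame of bin_mid between -0.075 and 0.075 m and y of castor_mid in the frame of bin_mid between -0.045 and 0.045 m and z of castor_mid in the frame of bin_mid between -0.05 and 0.015 m and contact force between castor and bin above 1 N and contact force between castor and the fingers below 0.1 N and linear speed of castor below 0.02 m/s and value of joint tare_key below 0.0008 m); the robot touches nothing.
It fails at once if the tare key is pressed with more than 25 N (contact force between anything else and tare_key above 25 N).
It fails at once if a round key is pressed (more than 3 N) (contact force between anything else and round_keys above 3 N).
It fails at once if the bin or the castor is dropped (falls freely by more than about 18 mm: over 0.6 m/s out of the fingers) ((contact force between bin and the fingers below 0.05 N and linear speed of bin above 0.6 m/s) or (contact force between castor and the fingers below 0.05 N and linear speed of castor above 0.6 m/s)).
It fails at once if a bystander is moved by more than 30 mm (distance of any of bolt_bin, carton, tape_roll, bracket, connector, screwdriver, hex_bolt from where it was at the start of the episode above 0.03 m).
It also fails if it takes over 72 s, if anything falls off the work surface, if the arm or the gripper's body presses on something with over 40 N, if the wrist force passes 120 N, or if a joint passes its speed limit or range.

## Working session

There is one attempt and no reset: what is moved stays moved. The work goes in short steps, Python scripts to look and compute and a tool call to move; the robot and the scene stay as the last step left them, time stands still between calls to the robot, and variables do not carry over. Pictures are saved under pics/ and viewed, and the job is handed in when it is done.

Besides the shell and the picture viewer there is one more tool, called after "Request:" in YAML: its name, and indented under it one key for each argument. drive_tool: Moves the arm, as the interface text tells. Its arguments: {"type":"object","properties":{"targets":{"type":"string"},"squeeze":{"type":"number"}},"required":["targets"]}

```bash
mkdir -p pics; cat > h.py <<'E'
import numpy as np, cv2, pickle
from bench import manip
from scipy.spatial.transform import Rotation as R
def q2R(q): return R.from_quat([q[1],q[2],q[3],q[0]]).as_matrix()
def shot(n,tag):
    c=manip.read_camera(n); pickle.dump(c,open(f'{tag}.pkl','wb'))
    cv2.imwrite(f'pics/{tag}.png',c['image'][:,:,::-1]); return c
def camR(c):
    a=np.array(c['attitude']); return a if a.shape==(3,3) else q2R(a)
def cloud(c):
    K=np.array(c['intrinsics']);d=c['depth'];h,w=d.shape
    u,v=np.meshgrid(np.arange(w),np.arange(h))
    p=np.stack([(u-K[0,2])/K[0,0]*d,(v-K[1,2])/K[1,1]*d,d],-1)
    return p@camR(c).T+np.array(c['xyz'])
def st():
    o=manip.get_obs(); 
    for k in o: print(k,np.round(o[k],4))
E
python3 - <<'E'
from h import *
st()
for n in ['scene','top','wrist']:
    c=shot(n,n+'0'); print(n,np.round(c['intrinsics'],1).tolist(),c['xyz'],c['attitude'])
E
```

```text
time_s 0.0
joint_positions [-1.269   0.4684 -0.0116  1.6036  0.006   1.0714 -0.0563]
joint_velocities [-0.0007 -0.0007  0.0011  0.0003 -0.0004  0.0006  0.0011]
joint_torque [-8.00000e-04 -5.20566e+01 -1.26000e-02 -2.43754e+01 -5.67000e-02
  1.71000e-02  1.00000e-04]
tool_pos [0.2196 0.6112 0.2136]
orientation [ 6.000e-04  8.180e-01  5.753e-01 -7.000e-04]
wrist_force [-0.4134  0.6997 -0.3686]
torque [-0.0033  0.0367  0.0101]
grip_width 0.0917
scene [[454.2, 0.0, 278.3], [0.0, 454.2, 214.5], [0.0, 0.0, 1.0]] [1.17245592 0.49660563 0.95518244] [-0.17259774  0.42568689  0.82256937 -0.33523174]
top [[524.4, 0.0, 265.6], [0.0, 524.4, 214.8], [0.0, 0.0, 1.0]] [0.38594897 0.01578091 1.79403789] [-0.01850015  0.70825443 -0.70520554  0.02680579]
wrist [[325.2, 0.0, 279.6], [0.0, 325.2, 212.5], [0.0, 0.0, 1.0]] [0.15261442 0.63563003 0.3830974 ] [0.10460726 0.81119751 0.57073751 0.07262653]
```

View pics/scene0.png

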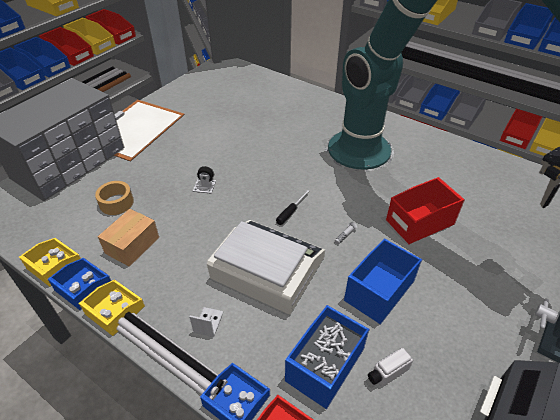

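View pics/top0.png

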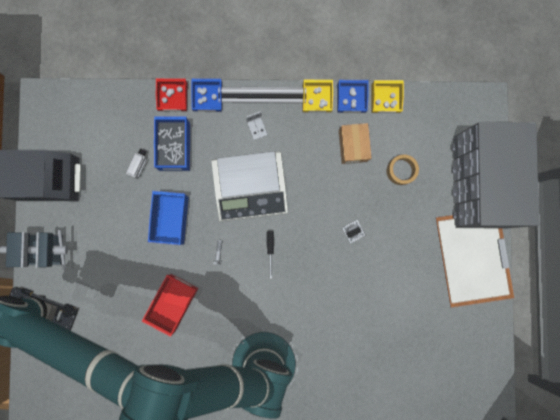

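The top view shows the empty blue bin at (168,217), the scale at (250,185) with its keypad towards the robot, the castor at (353,231) and the red look-alike at (171,304). Next I measure them.

```bash
python3 - <<'E'
from h import *
L=lambda t:pickle.load(open(t+'.pkl','rb'))
def rect(P):
    (c,s,a)=cv2.minAreaRect(P[:,:2].astype(np.float32)*1000); return np.round(c,1),np.round(s,1),round(a,1)
for n in ['top0','scene0']:
    c=L(n);P=cloud(c);hsv=cv2.cvtColor(c['image'],cv2.COLOR_RGB2HSV)
    hh,ss,vv=[hsv[...,i].astype(int) for i in range(3)]
    X,Y,Z=P[...,0],P[...,1],P[...,2]
    # report table level
    m=(X>.3)&(X<.45)&(Y>-.3)&(Y<0); print(n,'table z',np.median(Z[m]))
    blue=((hh>100)&(hh<130)&(ss>120)).astype(np.uint8)
    k,lab,stt,cen=cv2.connectedComponentsWithStats(blue)
    for i in range(1,k):
        if stt[i,4]<300: continue
        q=P[lab==i]; 
        if np.median(q[:,0])>.75 or np.median(q[:,0])<.2: continue
        print('blue',cen[i].round(),stt[i,4],'z',np.percentile(q[:,2],[1,50,99]).round(3),rect(q), )
        t=q[(q[:,2]>.088)&(q[:,2]<.11)]; print('  rim',len(t),rect(t) if len(t)>5 else '')
    # pan
    m=(np.abs(Z-.112)<.006)&(X>.35)&(X<.75)&(Y>-.2)&(Y<.2)&(ss<60)
    k,lab,stt,cen=cv2.connectedComponentsWithStats(m.astype(np.uint8))
    for i in range(1,k):
        if stt[i,4]>200: q=P[lab==i]; print('pan',cen[i].round(),stt[i,4],np.median(q[:,2]),q.mean(0).round(4),rect(q))
    # castor
    m=(Z>.004)&(X>.3)&(X<.6)&(Y>-.4)&(Y<-.15)
    k,lab,stt,cen=cv2.connectedComponentsWithStats(m.astype(np.uint8))
    for i in range(1,k):
        if stt[i,4]>80: q=P[lab==i]; print('cast',cen[i].round(),stt[i,4],q.mean(0).round(4),q[:,2].max().round(3),rect(q)); 
c=L('top0');cv2.imwrite('pics/t_crop.png',cv2.resize(c['image'][120:260,130:380,::-1],None,fx=3.2,fy=3.2,interpolation=cv2.INTER_CUBIC))
c=L('scene0');cv2.imwrite('pics/s_crop.png',cv2.resize(c['image'][150:330,180:430,::-1],None,fx=3.2,fy=3.2,interpolation=cv2.INTER_CUBIC))
E
```

```text
top0 table z 0.0012435404570203534
blue [172. 141.] 614 z [0.027 0.088 0.108] (array([579.7, 222.8]), array([541.6, 168.2]), 29.6)
  rim 306 (array([734.6, 309.3]), array([164.2, 105.6]), 0.3)
blue [167. 217.] 1818 z [-0.005  0.008  0.107] (array([475.1, 190.9]), array([363.9, 165.4]), 85.2)
  rim 297 (array([485.7, 319. ]), array([106.8, 165.4]), 85.2)
pan [248. 174.] 1991 0.11254084561635302 [0.6264 0.0537 0.1124] (array([626.7,  54.1]), array([130.7, 189.6]), 7.3)
cast [355. 230.] 285 [ 0.451  -0.3063  0.0341] 0.081 (array([ 454.7, -321.5]), array([ 60.2, 106. ]), 24.2)
scene0 table z 0.0017534341821733301
blue [ 9. 19.] 477 z [0.205 0.241 0.286] (array([  335.4, -1365.1]), array([190.6,  88.1]), 58.4)
  rim 0 
blue [31. 61.] 2195 z [-0.011  0.031  0.077] (array([ 629.8, -542.4]), array([2330.2,  257.9]), 68.7)
  rim 0 
blue [381. 280.] 3835 z [0.002 0.047 0.103] (array([751., 355.]), array([876.2, 151.4]), 8.8)
  rim 688 (array([484.8, 320.1]), array([105.9, 169.3]), 85.3)
pan [261. 253.] 3364 0.11312355922714301 [0.6299 0.0604 0.113 ] (array([626.2,  55.9]), array([131.7, 190.4]), 7.5)
cast [204. 179.] 430 [ 0.4489 -0.295   0.0359] 0.08 (array([ 422.5, -324.9]), array([138.3,  68.8]), 42.7)
```

View pics/t_crop.png

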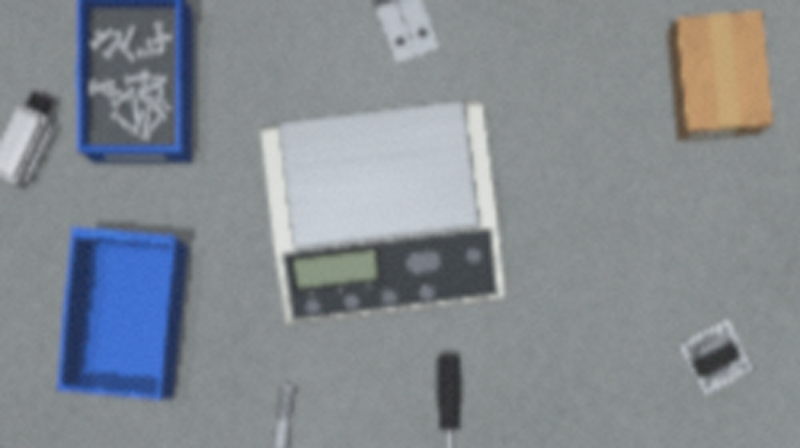

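View pics/s_crop.png

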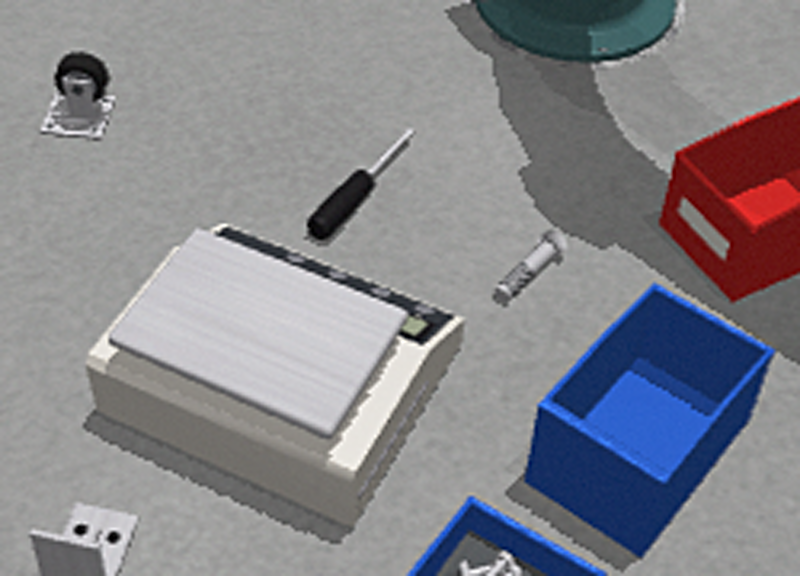

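```bash
cat >> h.py <<'E'
def down(yaw): # tool x at yaw (rad), z down
    c,s=np.cos(yaw),np.sin(yaw); return np.array([[c,s,0],[s,-c,0],[0,0,-1.]])
def plan(p,Rt,grip,step=.03,ang=.11,maxn=10):
    o=manip.get_obs(); p0=np.array(o['tool_pos']);R0=q2R(o['orientation'])
    p=np.array(p,float);w=R.from_matrix(R0.T@Rt).as_rotvec()
    n=int(max(np.ceil(np.linalg.norm(p-p0)/step),np.ceil(np.linalg.norm(w)/ang),1))
    d=(p-p0)/n; rows=[];Rc=R0
    for i in range(min(n,maxn)):
        t=Rc.T@d*100; rows.append(' '.join('%g'%x for x in list(np.round(w/n,3))+list(np.round(t,2))+[grip]))
        Rc=Rc@R.from_rotvec(w/n).as_matrix()
    print('rows needed',n,'dist',np.round(p-p0,4),'rot',np.round(w,3)); print('; '.join(rows))
E
python3 - <<'E'
from h import *
L=lambda t:pickle.load(open(t+'.pkl','rb'))
a=np.radians(-4.8);u=np.array([np.cos(a),np.sin(a)])
for n in ['top0','scene0']:
    c=L(n);P=cloud(c).reshape(-1,3);hsv=cv2.cvtColor(c['image'],cv2.COLOR_RGB2HSV).reshape(-1,3).astype(int)
    m=(hsv[:,0]>100)&(hsv[:,0]<130)&(hsv[:,1]>120);P=P[m]
    d=P[:,:2]-[.4852,.3195];s=d@u;t=d@[-u[1],u[0]]
    for lo,hi in [(-.09,-.076),(.07,.09)]:
        q=P[(s>lo)&(s<hi)&(abs(t)<.045)]; print(n,lo,len(q),np.percentile(q[:,2],[80,90,97]).round(3))
yaw=np.radians(-4.8)
plan([.5627,.3127,.24],down(yaw),0.3,maxn=14)
E
```

```text
top0 -0.09 55 [0.095 0.096 0.097]
top0 0.07 163 [0.102 0.104 0.107]
scene0 -0.09 779 [0.08  0.088 0.091]
scene0 0.07 1026 [0.094 0.1   0.102]
rows needed 16 dist [ 0.3431 -0.2986  0.0261] rot [1.00e-03 1.00e-03 1.31e+00]
0 0 0.082 -1.03 2.65 -0.16 0.3; 0 0 0.082 -0.81 2.72 -0.16 0.3; 0 0 0.082 -0.59 2.78 -0.16 0.3; 0 0 0.082 -0.36 2.82 -0.16 0.3; 0 0 0.082 -0.13 2.84 -0.16 0.3; 0 0 0.082 0.11 2.84 -0.16 0.3; 0 0 0.082 0.34 2.82 -0.16 0.3; 0 0 0.082 0.57 2.79 -0.16 0.3; 0 0 0.082 0.8 2.73 -0.16 0.3; 0 0 0.082 1.02 2.66 -0.16 0.3; 0 0 0.082 1.23 2.56 -0.16 0.3; 0 0 0.082 1.43 2.45 -0.16 0.3; 0 0 0.082 1.63 2.33 -0.16 0.3; 0 0 0.082 1.82 2.19 -0.16 0.3
```

Request:
drive_tool:
  targets: "0 0 0.082 -1.03 2.65 -0.16 0.3; 0 0 0.082 -0.81 2.72 -0.16 0.3; 0 0 0.082 -0.59 2.78 -0.16 0.3; 0 0 0.082 -0.36 2.82 -0.16 0.3; 0 0 0.082 -0.13 2.84 -0.16 0.3; 0 0 0.082 0.11 2.84 -0.16 0.3; 0 0 0.082 0.34 2.82 -0.16 0.3; 0 0 0.082 0.57 2.79 -0.16 0.3; 0 0 0.082 0.8 2.73 -0.16 0.3; 0 0 0.082 1.02 2.66 -0.16 0.3"

```text
time_s: 0.98
tool_pos: [0.4309, 0.4186, 0.2255]
orientation: [0.001, 0.982, 0.191, -0.005]
wrist_force: [-0.3, 1.5, -0.2]
grip_width: 0.0641
```

```bash
python3 - <<'E'
from h import *
st()
plan([.5627,.3127,.24],down(np.radians(-4.8)),0.3,maxn=10)
E
```

```text
time_s 0.9833
joint_positions [-1.0101  0.3789  0.2395  1.7238 -0.1045  1.0602 -0.3508]
joint_velocities [ 0.3424  0.0188  0.329  -0.0332 -0.1322  0.0539 -0.3173]
joint_torque [-1.75110e+00 -4.64876e+01  1.65810e+00 -2.35147e+01  8.11000e-02
  3.99000e-02  3.34100e-01]
tool_pos [0.4309 0.4186 0.2255]
orientation [ 0.0012  0.9816  0.191  -0.0047]
wrist_force [-0.317   1.4734 -0.1786]
torque [-0.0919  0.0216  0.011 ]
grip_width 0.0641
rows needed 6 dist [ 0.1318 -0.1059  0.0145] rot [0.003 0.009 0.468]
0 0.002 0.078 1.37 2.46 -0.25 0.3; 0 0.002 0.078 1.56 2.35 -0.25 0.3; 0 0.002 0.078 1.74 2.22 -0.25 0.3; 0 0.002 0.078 1.91 2.07 -0.25 0.3; 0 0.002 0.078 2.06 1.92 -0.25 0.3; 0 0.002 0.078 2.21 1.75 -0.24 0.3
```

Request:
drive_tool:
  targets: "0 0.002 0.078 1.37 2.46 -0.25 0.3; 0 0.002 0.078 1.56 2.35 -0.25 0.3; 0 0.002 0.078 1.74 2.22 -0.25 0.3; 0 0.002 0.078 1.91 2.07 -0.25 0.3; 0 0.002 0.078 2.06 1.92 -0.25 0.3; 0 0.002 0.078 2.21 1.75 -0.24 0.3; 0 0 0 0 0 0 0.3"

```text
time_s: 1.57
tool_pos: [0.5708, 0.298, 0.2399]
orientation: [0.004, 0.998, -0.06, 0.002]
wrist_force: [-0.2, -1.4, -1.2]
grip_width: 0.0641
```

```bash
python3 - <<'E'
from h import *
c=shot('wrist','w1');print(np.round(c['intrinsics'],1).tolist())
plan([.5627,.3127,.14],down(np.radians(-4.8)),0.3,maxn=10)
c=shot('top','top1')
E
```

```text
[[325.2, 0.0, 279.6], [0.0, 325.2, 212.5], [0.0, 0.0, 1.0]]
rows needed 4 dist [-0.006   0.0124 -0.0994] rot [ 0.006 -0.003 -0.031]
0.001 -0.001 -0.008 -0.19 -0.31 2.48 0.3; 0.001 -0.001 -0.008 -0.19 -0.3 2.48 0.3; 0.001 -0.001 -0.008 -0.18 -0.3 2.48 0.3; 0.001 -0.001 -0.008 -0.18 -0.3 2.48 0.3
```

View pics/w1.png

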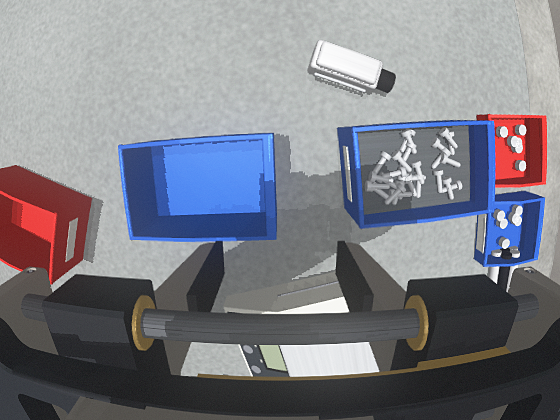

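```bash
cat >> h.py <<'E'
def wcloud(c,planar=True):
    K=np.array(c['intrinsics']);d=c['depth'];h,w=d.shape
    u,v=np.meshgrid(np.arange(w),np.arange(h)); x=u-K[0,2];y=v-K[1,2];r=np.hypot(x,y)+1e-9;th=r/K[0,0]
    ray=np.stack([np.sin(th)*x/r,np.sin(th)*y/r,np.cos(th)],-1)
    return (ray/np.maximum(ray[...,2:],.05)*d[...,None])@camR(c).T+np.array(c['xyz'])
def wproj(c,p):
    K=np.array(c['intrinsics']);q=camR(c).T@(np.array(p)-np.array(c['xyz']));th=np.arctan2(np.hypot(q[0],q[1]),q[2]);r=th*K[0,0];h=np.hypot(q[0],q[1])
    return K[0,2]+r*q[0]/h,K[1,2]+r*q[1]/h
def blue(c):
    hsv=cv2.cvtColor(c['image'],cv2.COLOR_RGB2HSV).astype(int)
    return (hsv[...,0]>100)&(hsv[...,0]<130)&(hsv[...,1]>120)
E
python3 - <<'E'
from h import *
c=pickle.load(open('w1.pkl','rb')); P=wcloud(c); m=blue(c); X,Y,Z=P[...,0],P[...,1],P[...,2]
print('rail px',wproj(c,[.5627,.3127,.1]), 'tcp',wproj(c,[.5687,.3003,.24]))
m&=(Z>.085)&(Z<.115)&(X<.6)&(X>.35)&(Y>.2)&(Y<.45)
q=P[m]; print(len(q),np.median(q[:,2]),cv2.minAreaRect(q[:,:2].astype(np.float32)*1000))
E
```

```text
rail px (np.float64(269.11335086474503), np.float64(188.22366974097164)) tcp (np.float64(276.25594716283393), np.float64(255.20957994568977))
3130 0.09827912828143312 ((484.88885498046875, 319.36669921875), (105.65986633300781, 165.6853790283203), 85.06684875488281)
```

Request:
drive_tool:
  targets: "0.002 -0.001 -0.01 -0.25 -0.4 2.2 0.3; 0.002 -0.001 -0.01 -0.22 -0.4 2.2 0.3; 0.001 -0.001 -0.008 -0.18 -0.3 2.2 0.3; 0 0 0 0 -0.1 2.0 0.3; 0 0 0 0 0 0 0.3"

```text
time_s: 2.08
tool_pos: [0.5558, 0.3237, 0.1504]
orientation: [-0.003, 0.999, -0.033, -0.002]
wrist_force: [-1.1, 0.3, -0.2]
grip_width: 0.0645
```

```bash
python3 - <<'E'
from h import *
plan([.5622,.3128,.075],down(np.radians(-4.8)),0.3,maxn=10,step=.02)
E
```

```text
rows needed 4 dist [ 0.0064 -0.0109 -0.0754] rot [-0.006  0.005  0.017]
-0.002 0.001 0.004 0.19 0.27 1.88 0.3; -0.002 0.001 0.004 0.19 0.27 1.88 0.3; -0.002 0.001 0.004 0.18 0.26 1.88 0.3; -0.002 0.001 0.004 0.18 0.26 1.88 0.3
```

Request:
drive_tool:
  targets: "-0.003 0.003 0.008 0.3 0.4 0 0.3; -0.002 0.001 0.004 0.2 0.3 0 0.3; 0 0 0 0 0 0 0.3; 0 0 0 0 0 0 0.3"

```text
time_s: 2.42
tool_pos: [0.5587, 0.3193, 0.1522]
orientation: [-0.001, 0.999, -0.037, -0.001]
wrist_force: [-0.7, 0.5, -0.3]
grip_width: 0.0646
```

```bash
python3 - <<'E'
from h import *
plan([.5622,.3128,.075],down(np.radians(-4.8)),0.3,maxn=10,step=.02)
E
```

```text
rows needed 4 dist [ 0.0035 -0.0065 -0.0772] rot [-0.002  0.001  0.01 ]
-0.001 0 0.003 0.1 0.16 1.93 0.3; -0.001 0 0.003 0.1 0.16 1.93 0.3; -0.001 0 0.003 0.1 0.16 1.93 0.3; -0.001 0 0.003 0.1 0.16 1.93 0.3
```

Request:
drive_tool:
  targets: "-0.001 0 0.003 0.15 0.3 1.9 0.3; -0.001 0 0.003 0.12 0.25 1.9 0.3; -0.001 0 0.003 0.1 0.15 1.9 0.3; -0.001 0 0.003 0.1 0.1 1.6 0.3; 0 0 0 0 0 0 0.3; 0 0 0 0 0 0 0.3"

```text
time_s: 2.92
tool_pos: [0.5688, 0.3138, 0.0861]
orientation: [-0.004, 0.999, -0.043, 0.006]
wrist_force: [-0.1, 0.7, -0.1]
grip_width: 0.0643
```

```bash
python3 - <<'E'
from h import *
plan([.5622,.3128,.075],down(np.radians(-4.8)),0.3,maxn=10,step=.02)
E
```

```text
rows needed 1 dist [-0.0066 -0.001  -0.0111] rot [-0.009 -0.011 -0.003]
-0.009 -0.011 -0.003 -0.66 0.17 1.1 0.3
```

Request:
drive_tool:
  targets: "-0.009 -0.011 -0.003 -0.7 0.15 1.1 0.3; 0 -0.002 0 -0.05 0 0.2 0.3; 0 0 0 0 0 0 0.3; 0 0 0 0 0 0 0.3"

```text
time_s: 3.25
tool_pos: [0.5624, 0.3144, 0.076]
orientation: [-0.001, 0.999, -0.041, 0.001]
wrist_force: [0.9, 0.2, 0.2]
grip_width: 0.0643
```

```bash
python3 - <<'E'
from h import *
plan([.5622,.3128,.075],down(np.radians(-4.8)),0.3,maxn=10,step=.02)
E
```

```text
rows needed 1 dist [-0.0002 -0.0016 -0.001 ] rot [-0.003 -0.001  0.001]
-0.003 -0.001 0.001 -0.01 0.17 0.09 0.3
```

Request:
drive_tool:
  targets: "-0.003 -0.001 0 0 0 0 1; 0 0 0 0 0 0 1; 0 0 0 0 0 0 1; 0 0 0 0 0 0 1; 0 0 0 0 0 0 1; 0 0 0 0 0 0 1; 0 0 0 0 0 0 1"
  squeeze: 45

```text
time_s: 3.83
tool_pos: [0.5635, 0.3154, 0.0781]
orientation: [-0.001, 0.999, -0.041, 0.001]
wrist_force: [0.8, -0.7, 0.1]
grip_width: 0.0201
```

Request:
drive_tool:
  targets: "0 0 0 0 0 0 1; 0 0 0 0 0 0 1; 0 0 0 0 0 0 1; 0 0 0 0 0 0 1"

```text
time_s: 4.17
tool_pos: [0.5635, 0.3154, 0.0781]
orientation: [-0.001, 0.999, -0.041, 0.001]
wrist_force: [-0.3, 0.9, 0.6]
grip_width: 0.0097
```

Request:
drive_tool:
  targets: "0 0 0 0 0 -0.8 1; 0 0 0 0 0 -1.5 1; 0 0 0 0 0 -2.2 1; 0 0 0 0 0 -2.5 1; 0 0 0 0 0 -2.5 1; 0 0 0 0 0 -2.5 1; 0 0 0 0 0 -1.5 1; 0 0 0 0 0 -1 1; 0 0 0 0 0 0 1; 0 0 0 0 0 0 1"

```text
time_s: 5.0
tool_pos: [0.5614, 0.3131, 0.2298]
orientation: [0.001, 0.999, -0.041, -0.001]
wrist_force: [0.1, -0.0, -2.0]
grip_width: 0.0098
```

```bash
python3 - <<'E'
from h import *
c=shot('scene','s2'); P=cloud(c);m=blue(c);X,Y,Z=P[...,0],P[...,1],P[...,2]
m&=(X<.62)&(X>.35)&(Y>.2)&(Y<.45)&(Z>.1); q=P[m];print(len(q),np.percentile(q[:,2],[.5,2,98,99.5]).round(3))
plan([.7034,.0648,.245],down(np.radians(7.3)),1,maxn=10,step=.025)
E
```

```text
2885 [0.154 0.155 0.256 0.412]
rows needed 12 dist [ 0.1419 -0.2483  0.0154] rot [ 0.003  0.002 -0.21 ]
0 0 -0.018 1.35 1.96 -0.12 1; 0 0 -0.018 1.31 1.99 -0.12 1; 0 0 -0.018 1.28 2.01 -0.12 1; 0 0 -0.018 1.24 2.03 -0.13 1; 0 0 -0.018 1.21 2.05 -0.13 1; 0 0 -0.018 1.17 2.07 -0.13 1; 0 0 -0.018 1.14 2.1 -0.13 1; 0 0 -0.018 1.1 2.11 -0.13 1; 0 0 -0.018 1.06 2.13 -0.13 1; 0 0 -0.018 1.02 2.15 -0.13 1
```

View pics/s2.png

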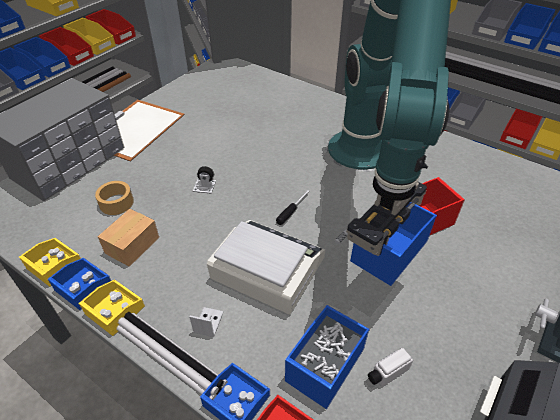

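The bin hangs level from the gripper at (395,240) in the scene view. I'm carrying it over the scale now.

Request:
drive_tool:
  targets: "0 0 -0.018 1.35 1.96 -0.12 1; 0 0 -0.018 1.31 1.99 -0.12 1; 0 0 -0.018 1.28 2.01 -0.12 1; 0 0 -0.018 1.24 2.03 -0.13 1; 0 0 -0.018 1.21 2.05 -0.13 1; 0 0 -0.018 1.17 2.07 -0.13 1; 0 0 -0.018 1.14 2.1 -0.13 1; 0 0 -0.018 1.1 2.11 -0.13 1; 0 0 -0.018 1.06 2.13 -0.13 1; 0 0 -0.018 1.02 1.6 -0.13 1"

```text
time_s: 5.88
tool_pos: [0.675, 0.1106, 0.2237]
orientation: [0.004, 0.998, 0.06, -0.015]
wrist_force: [-0.7, 0.3, -3.2]
grip_width: 0.0096
```

```bash
python3 - <<'E'
from h import *
plan([.7034,.0648,.235],down(np.radians(7.3)),1,maxn=10,step=.02)
E
```

```text
rows needed 3 dist [ 0.0284 -0.0458  0.0113] rot [ 0.007  0.031 -0.008]
0.002 0.01 -0.003 0.75 1.63 -0.39 1; 0.002 0.01 -0.003 0.75 1.63 -0.38 1; 0.002 0.01 -0.003 0.75 1.63 -0.38 1
```

Request:
drive_tool:
  targets: "0.002 0.01 -0.003 0.75 1.4 -0.5 1; 0.002 0.01 -0.003 0.75 1.3 -0.4 1; 0.002 0.01 -0.003 0.5 0.8 -0.3 1; 0 0 0 0 0 0 1; 0 0 0 0 0 0 1; 0 0 0 0 0 0 1"

```text
time_s: 6.38
tool_pos: [0.6981, 0.0701, 0.2254]
orientation: [0.003, 0.998, 0.06, -0.007]
wrist_force: [-0.3, 1.0, -1.9]
grip_width: 0.0098
```

```bash
python3 - <<'E'
from h import *
plan([.7034,.0648,.235],down(np.radians(7.3)),1,maxn=10,step=.02)
c=shot('top','top3'); P=cloud(c);m=blue(c);X,Y,Z=P[...,0],P[...,1],P[...,2]
m&=(X<.75)&(X>.45)&(Y>-.1)&(Y<.2)&(Z>.2)&(Z<.27);q=P[m];print(len(q),cv2.minAreaRect(q[:,:2].astype(np.float32)*1000))
c=shot('scene','s3')
E
```

```text
rows needed 1 dist [ 0.0053 -0.0053  0.0096] rot [ 0.004  0.014 -0.006]
0.004 0.014 -0.006 0.45 0.59 -0.96 1
132 ((624.2819213867188, 25.696331024169922), (164.08753967285156, 45.23344802856445), 4.909200668334961)
```

View pics/top3.png

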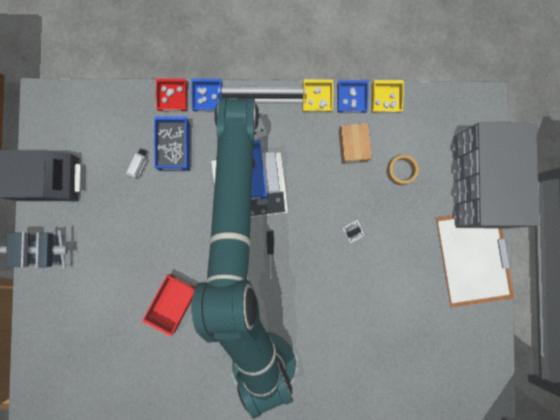

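View pics/s3.png

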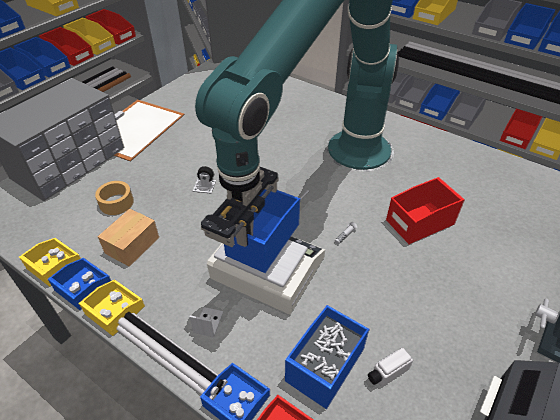

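Request:
drive_tool:
  targets: "0.004 0.014 -0.006 0.55 0.4 0 1; 0 0.003 0 0.1 0 0 1; 0 0 0 0 0 0 1"

```text
time_s: 6.73
tool_pos: [0.7048, 0.0709, 0.2253]
orientation: [-0.001, 0.998, 0.066, 0.002]
wrist_force: [0.4, 0.2, -1.8]
grip_width: 0.0096
```

```bash
python3 - <<'E'
from h import *
plan([.7031,.0675,.200],down(np.radians(7.3)),1,maxn=10,step=.02)
E
```

```text
rows needed 2 dist [-0.0017 -0.0034 -0.0253] rot [-0.002 -0.004  0.006]
-0.001 -0.002 0.003 -0.11 0.16 1.27 1; -0.001 -0.002 0.003 -0.11 0.16 1.27 1
```

Request:
drive_tool:
  targets: "-0.001 -0.002 0.003 -0.11 0.25 0.8 1; -0.001 -0.002 0.003 -0.11 0.2 0.8 1; 0 0 0 0 0 0.5 1; 0 0 0 0 0 0.3 1; 0 0 0 0 0 0 1; 0 0 0 0 0 0 1"

```text
time_s: 7.23
tool_pos: [0.7024, 0.0666, 0.198]
orientation: [-0.0, 0.998, 0.064, -0.001]
wrist_force: [-0.1, -0.9, -1.0]
grip_width: 0.0102
```

```bash
python3 - <<'E'
from h import *
plan([.7031,.0675,.190],down(np.radians(7.3)),1,maxn=10,step=.02)
E
```

```text
rows needed 1 dist [ 0.0007  0.0009 -0.008 ] rot [-0.     0.002 -0.   ]
-0 0.002 -0 0.08 -0.08 0.8 1
```

Request:
drive_tool:
  targets: "0 0.001 0 0.1 -0.1 0.3 1; 0 0.001 0 0 0 0.3 1; 0 0 0 0 0 0.2 1; 0 0 0 0 0 0.1 1; 0 0 0 0 0 0 1"

```text
time_s: 7.65
tool_pos: [0.7042, 0.0678, 0.1905]
orientation: [-0.0, 0.998, 0.064, 0.001]
wrist_force: [0.3, 0.5, -1.0]
grip_width: 0.0096
```

```bash
python3 - <<'E'
from h import *
plan([.7031,.0675,.190],down(np.radians(7.3)),1,maxn=10,step=.02)
c=shot('wrist','w4'); P=wcloud(c);m=blue(c);X,Y,Z=P[...,0],P[...,1],P[...,2]
m&=(X<.75)&(X>.45)&(Y>-.1)&(Y<.2)&(Z>.1)&(Z<.27);q=P[m];print(np.percentile(q[:,2],[1,5,50,95,99]))
E
```

```text
rows needed 1 dist [-0.0011 -0.0003 -0.0005] rot [-0.    -0.003  0.   ]
-0 -0.003 0 -0.11 0.02 0.05 1
[0.1140523  0.11458199 0.13014495 0.21176044 0.2124569 ]
```

View pics/w4.png

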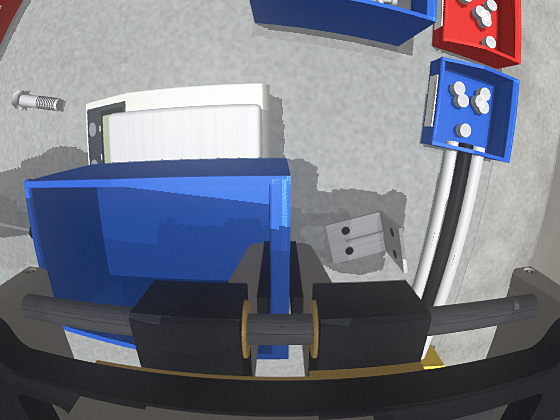

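Request:
drive_tool:
  targets: "0 0 0 -0.1 0 0.15 1; 0 0 0 0 0 0.1 1; 0 0 0 0 0 0 1"

```text
time_s: 7.95
tool_pos: [0.7042, 0.0678, 0.1904]
orientation: [-0.001, 0.998, 0.064, 0.003]
wrist_force: [-1.1, -0.3, 0.5]
grip_width: 0.0096
```

Request:
drive_tool:
  targets: "0 0 0 0 0 0.05 1; 0 0 0 0 0 0 0.85; 0 0 0 0 0 0 0.7; 0 0 0 0 0 0 0.5; 0 0 0 0 0 0 0.5; 0 0 0 0 0 0 0.5; 0 0 0 0 0 0 0.5"
  squeeze: 10

```text
time_s: 8.53
tool_pos: [0.7045, 0.0679, 0.189]
orientation: [-0.0, 0.998, 0.064, 0.003]
wrist_force: [-0.2, 0.4, -0.0]
grip_width: 0.0448
```

Released. I'll rise straight up, then look.

Request:
drive_tool:
  targets: "0 0 0 0 0 -1 0.5; 0 0 0 0 0 -2 0.5; 0 0 0 0 0 -3 0.5; 0 0 0 0 0 -3 0.5; 0 0 0 0 0 -3 0.5; 0 0 0 -1 0 -3 0.5; 0 0 0 -1 0 -2 1; 0 0 0 0 0 0 1; 0 0 0 0 0 0 1"

```text
time_s: 9.28
tool_pos: [0.6824, 0.0645, 0.3702]
orientation: [-0.0, 0.998, 0.063, 0.003]
wrist_force: [0.4, 0.1, -0.1]
grip_width: 0.0278
```

```bash
python3 - <<'E'
from h import *
st()
for n in ['scene','wrist']:
    c=shot(n,n+'5'); P=wcloud(c) if n=='wrist' else cloud(c);m=blue(c);X,Y,Z=P[...,0],P[...,1],P[...,2]
    m&=(X<.75)&(X>.45)&(Y>-.1)&(Y<.2)&(Z>.197)&(Z<.225);q=P[m];print(n,len(q),np.percentile(q[:,2],[5,50,95]).round(4),cv2.minAreaRect(q[:,:2].astype(np.float32)*1000))
E
```

```text
time_s 9.2833
joint_positions [-0.4229  0.4402  0.4206  1.3324 -0.1778  1.3995  0.118 ]
joint_velocities [-0.002  -0.0442  0.0036 -0.0284  0.0059  0.018  -0.0039]
joint_torque [ 3.16600e-01 -5.36245e+01  5.33350e+00 -2.83122e+01 -2.09000e-02
  6.41000e-02 -6.80000e-03]
tool_pos [0.6824 0.0645 0.3702]
orientation [-1.00e-04  9.98e-01  6.34e-02  3.10e-03]
wrist_force [ 0.4105  0.089  -0.0832]
torque [-0.0631  0.0886  0.0208]
grip_width 0.0278
scene 919 [0.1982 0.2075 0.2146] ((626.3473510742188, 56.49156188964844), (170.29371643066406, 107.47230529785156), 7.235684394836426)
wrist 2786 [0.199  0.2101 0.2122] ((627.2822265625, 55.10417556762695), (165.27796936035156, 105.90821838378906), 7.027215480804443)
```

View pics/scene5.png

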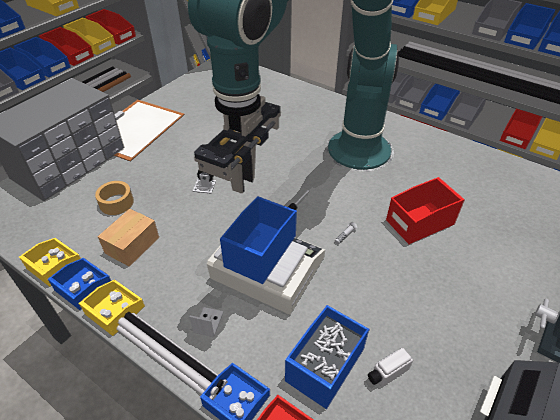

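View pics/wrist5.png

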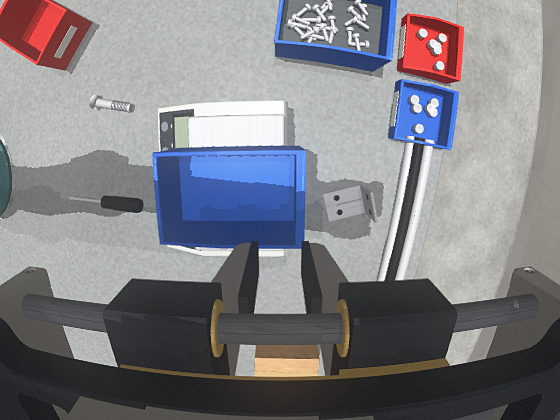

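The bin stands centred at (627,55) mm, yaw 7.0–7.2°, within 1–2 mm of the pan centre. Next I locate the tare key in the first top picture.

```bash
python3 - <<'E'
from h import *
c=pickle.load(open('top0.pkl','rb'));K=np.array(c['intrinsics'])
im=c['image'].astype(int)
g=cv2.cvtColor(c['image'],cv2.COLOR_RGB2GRAY)
sub=g[193:212,250:280]; m=(sub>85).astype(np.uint8)
k,lab,s,cen=cv2.connectedComponentsWithStats(m)
for i in range(1,k): print(s[i],cen[i]+[250,193])
def ray(u,v,z):
    d=camR(c)@np.array([(u-K[0,2])/K[0,0],(v-K[1,2])/K[1,1],1]);o=np.array(c['xyz']);return o+d*(z-o[2])/d[2]
for px in [(261.9,201.9)]: print('key px',ray(*px,.066))
a=np.radians(7.25);Rz=np.array([[np.cos(a),-np.sin(a)],[np.sin(a),np.cos(a)]])
t=np.array([.6265,.055])+Rz@[-.09,-.035];print('tare calc',t)
E
```

```text
[ 0  0 24  4 51] [258.50980392 193.78431373]
[ 7  5 11  8 72] [261.90277778 201.43055556]
[25  4  5  6 22] [277.27272727 199.5       ]
[ 0 17  4  2  7] [251.28571429 210.57142857]
[11 16  5  3 15] [263. 210.]
[29 18  1  1  1] [279. 211.]
key px [0.53972514 0.00804922 0.066     ]
tare calc [0.54163652 0.00892192]
```

```bash
cat >> h.py <<'E'
a_=np.radians(7.25);b_=np.radians(28)
n_=np.array([-np.sin(b_)*np.cos(a_),-np.sin(b_)*np.sin(a_),np.cos(b_)])
tx_=np.array([-np.sin(a_),np.cos(a_),0]);RT=np.stack([tx_,np.cross(-n_,tx_),-n_],1)
KEY=np.array([.5415,.0087,.066])
E
python3 - <<'E'
from h import *
print(n_,KEY+.15*n_)
plan(KEY+.22*n_+[0,0,.04],RT,1,maxn=20,step=.03,ang=.1)
E
```

```text
[-0.46571811 -0.05924683  0.88294759] [ 4.71642283e-01 -1.87024089e-04  1.98442139e-01]
rows needed 17 dist [-0.2432 -0.0688 -0.0687] rot [-0.379  0.38  -1.537]
-0.022 0.022 -0.09 -1.47 0.22 0.4 1; -0.022 0.022 -0.09 -1.49 0.08 0.37 1; -0.022 0.022 -0.09 -1.5 -0.07 0.33 1; -0.022 0.022 -0.09 -1.5 -0.21 0.3 1; -0.022 0.022 -0.09 -1.48 -0.35 0.26 1; -0.022 0.022 -0.09 -1.45 -0.49 0.22 1; -0.022 0.022 -0.09 -1.4 -0.62 0.17 1; -0.022 0.022 -0.09 -1.34 -0.75 0.13 1; -0.022 0.022 -0.09 -1.27 -0.87 0.08 1; -0.022 0.022 -0.09 -1.19 -0.98 0.03 1; -0.022 0.022 -0.09 -1.1 -1.08 -0.02 1; -0.022 0.022 -0.09 -0.99 -1.18 -0.07 1; -0.022 0.022 -0.09 -0.88 -1.26 -0.11 1; -0.022 0.022 -0.09 -0.76 -1.33 -0.16 1; -0.022 0.022 -0.09 -0.63 -1.39 -0.21 1; -0.022 0.022 -0.09 -0.5 -1.44 -0.25 1; -0.022 0.022 -0.09 -0.36 -1.47 -0.29 1
```

Request:
drive_tool:
  targets: "-0.022 0.022 -0.09 -1.47 0.22 0.4 1; -0.022 0.022 -0.09 -1.49 0.08 0.37 1; -0.022 0.022 -0.09 -1.5 -0.07 0.33 1; -0.022 0.022 -0.09 -1.5 -0.21 0.3 1; -0.022 0.022 -0.09 -1.48 -0.35 0.26 1; -0.022 0.022 -0.09 -1.45 -0.49 0.22 1; -0.022 0.022 -0.09 -1.4 -0.62 0.17 1; -0.022 0.022 -0.09 -1.34 -0.75 0.13 1; -0.022 0.022 -0.09 -1.27 -0.87 0.08 1; -0.022 0.022 -0.09 -1.19 -0.98 0.03 1"

```text
time_s: 10.22
tool_pos: [0.5311, 0.0222, 0.3065]
orientation: [0.102, 0.847, 0.511, 0.103]
wrist_force: [0.4, -0.1, 0.4]
grip_width: 0.0008
```

```bash
python3 - <<'E'
from h import *
print(manip.get_obs()['joint_positions'])
plan(KEY+.20*n_+[0,0,.04],RT,1,maxn=10,step=.03,ang=.1)
E
```

```text
[-0.46923067  0.01118717  0.29782745  2.00690145  0.1467124   0.86095961
  0.83174651]
rows needed 7 dist [-0.0827 -0.0253 -0.0239] rot [-0.178  0.163 -0.585]
-0.025 0.023 -0.084 -0.89 -0.93 0.02 1; -0.025 0.023 -0.084 -0.8 -1 -0.02 1; -0.025 0.023 -0.084 -0.72 -1.06 -0.07 1; -0.025 0.023 -0.084 -0.62 -1.11 -0.11 1; -0.025 0.023 -0.084 -0.53 -1.16 -0.15 1; -0.025 0.023 -0.084 -0.42 -1.19 -0.19 1; -0.025 0.023 -0.084 -0.32 -1.22 -0.23 1
```

Request:
drive_tool:
  targets: "-0.025 0.023 -0.084 -0.89 -0.93 0.02 1; -0.025 0.023 -0.084 -0.8 -1 -0.02 1; -0.025 0.023 -0.084 -0.72 -1.06 -0.07 1; -0.025 0.023 -0.084 -0.62 -1.11 -0.11 1; -0.025 0.023 -0.084 -0.53 -1.16 -0.15 1; -0.025 0.023 -0.084 -0.42 -1.19 -0.19 1; -0.025 0.023 -0.084 -0.32 -1.22 -0.23 1; 0 0 0 0 0 0 1"

```text
time_s: 10.88
tool_pos: [0.4338, -0.0058, 0.2664]
orientation: [0.154, 0.628, 0.743, 0.172]
wrist_force: [-0.3, -0.0, 0.0]
grip_width: 0.0002
```

```bash
python3 - <<'E'
from h import *
print(manip.get_obs()['joint_positions'])
c=shot('wrist','w6'); print(wproj(c,KEY))
plan(KEY+.09*n_,RT,1,maxn=10,step=.025,ang=.1)
E
```

```text
[-0.49902095 -0.27669755  0.39918571  2.37615939  0.15857165  0.55903983
  1.53610346]
(np.float64(278.82639848319644), np.float64(192.8274679395837))
rows needed 6 dist [ 0.0642  0.0085 -0.1219] rot [-0.021 -0.005  0.038]
-0.004 -0.001 0.006 -0.01 0.05 2.3 1; -0.004 -0.001 0.006 -0.01 0.04 2.3 1; -0.004 -0.001 0.006 -0 0.03 2.3 1; -0.004 -0.001 0.006 -0 0.02 2.3 1; -0.004 -0.001 0.006 0 0.02 2.3 1; -0.004 -0.001 0.006 0 0.01 2.3 1
```

View pics/w6.png

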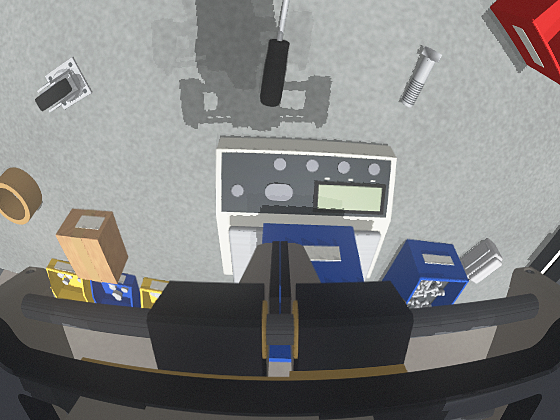

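The wrist view shows the tare key at (279,191), against a predicted (279,193). I'll advance along the normal.

Request:
drive_tool:
  targets: "-0.004 -0.001 0.006 0 0.05 2.0 1; -0.004 -0.001 0.006 0 0.04 2.2 1; -0.004 -0.001 0.006 0 0.03 2.2 1; -0.004 -0.001 0.006 0 0.02 2.0 1; -0.004 -0.001 0.006 0 0.02 1.5 1; 0 0 0 0 0 0 1; 0 0 0 0 0 0 1"

```text
time_s: 11.52
tool_pos: [0.4902, 0.0034, 0.1774]
orientation: [0.163, 0.642, 0.727, 0.179]
wrist_force: [0.4, -0.3, 0.0]
grip_width: 0.001
```

```bash
cat >> h.py <<'E'
def rel():
    o=manip.get_obs();p=np.array(o['tool_pos']);Rc=q2R(o['orientation'])
    print('j',np.round(o['joint_positions'],3));print('in key frame (tool axes) mm',np.round(RT.T@(p-KEY)*1000,1),'roterr',np.round(R.from_matrix(Rc.T@RT).as_rotvec(),4),'F along n',round(float(np.dot(o['wrist_force'],n_)),2))
E
python3 - <<'E'
from h import *
rel()
plan(KEY+.04*n_,RT,1,maxn=10,step=.015,ang=.1)
c=shot('wrist','w7'); print(wproj(c,KEY))
E
```

```text
j [-0.613  0.026  0.574  2.408 -0.206  0.228  1.842]
in key frame (tool axes) mm [   1.3    6.8 -122.5] roterr [ 0.0004  0.0076 -0.0008] F along n -0.16
rows needed 6 dist [ 0.0326  0.0029 -0.0761] rot [ 0.     0.008 -0.001]
0 0.001 -0 -0.01 -0.11 1.38 1; 0 0.001 -0 -0.01 -0.11 1.38 1; 0 0.001 -0 -0.01 -0.11 1.38 1; 0 0.001 -0 -0.02 -0.11 1.38 1; 0 0.001 -0 -0.02 -0.11 1.38 1; 0 0.001 -0 -0.02 -0.11 1.38 1
(np.float64(278.93183322847193), np.float64(200.1973745778022))
```

View pics/w7.png

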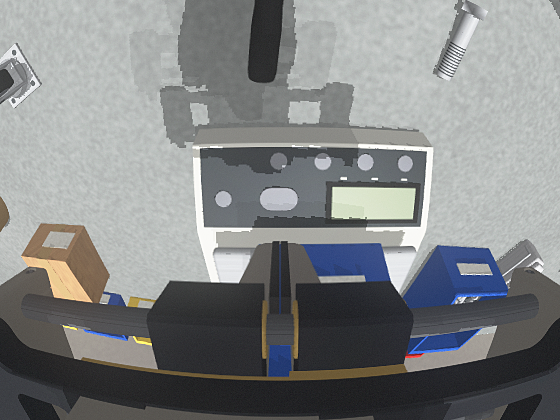

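The joints are near their limits (j4 2.408 of 2.44, j6 0.228 of 0.15). I'll fit a simple kinematic model from the recorded poses to see whether the key can be reached this way.

```bash
cat > kin.py <<'E'
import numpy as np
from h import *
from scipy.optimize import least_squares
D=[([-1.269,.4684,-.0116,1.6036,.006,1.0714,-.0563],[.2196,.6112,.2136],[6e-4,.818,.5753,-7e-4]),
([-1.0101,.3789,.2395,1.7238,-.1045,1.0602,-.3508],[.4309,.4186,.2255],[.0012,.9816,.191,-.0047]),
([-.4229,.4402,.4206,1.3324,-.1778,1.3995,.118],[.6824,.0645,.3702],[-1e-4,.998,.0634,.0031]),
([-.46923,.011187,.297827,2.006901,.14671,.86096,.831747],[.5311,.0222,.3065],[.102,.847,.511,.103]),
([-.49902,-.276698,.399186,2.376159,.158572,.55904,1.536103],[.4338,-.0058,.2664],[.154,.628,.743,.172]),
([-.613,.026,.574,2.408,-.206,.228,1.842],[.4902,.0034,.1774],[.163,.642,.727,.179])]
rz=lambda t:R.from_euler('z',t).as_matrix()
ry=lambda t:R.from_euler('y',t).as_matrix()
S=None
def fk(q,x,s):
    h,d3,a3,d5,a5,d7,a7,psi,yaw0=x
    z=lambda d:np.array([0,0,d])
    M=rz(yaw0+s[0]*q[0])@ry(q[1]); p=z(h)
    M=M@rz(s[1]*q[2]); p=p+M@np.array([a3,0,d3])
    M=M@ry(q[3])@rz(s[2]*q[4]); p=p+M@np.array([a5,0,d5])
    M=M@ry(q[5]); p=p+M@np.array([a7,0,0])
    M=M@rz(s[3]*q[6]+psi); p=p+M@z(d7)
    return p,M
def res(x,s):
    r=[]
    for q,p,o in D:
        pp,M=fk(q,x,s); r+=list((pp-p)*1000)+list(R.from_matrix(M.T@q2R(np.array(o)/np.linalg.norm(o))).as_rotvec()*200)
    return r
if __name__=='__main__':
    import itertools
    best=None
    for s in itertools.product([-1,1],repeat=4):
        for psi in [0,1.57,3.14,-1.57]:
            f=least_squares(res,[.3,.4,0,.4,0,.25,0,psi,0],args=(s,))
            if best is None or f.cost<best[0]: best=(f.cost,s,f.x,f.fun)
    print(best[0],best[1],best[2].round(4)); print(np.round(best[3].reshape(-1,6),1))
    np.save('kin.npy',np.array(list(best[2])+list(best[1])))
E
python3 kin.py
```

```text
94.01725184447521 (-1, -1, -1, -1) [ 3.3210e-01  5.3440e-01 -4.4000e-03  4.7930e-01  1.0000e-04  3.6750e-01
  2.4000e-03  3.0892e+00 -5.4800e-02]
[[ 3.8  4.2 -0.6 -0.  -0.  -0.5]
 [-2.  -0.5 -1.  -0.1 -0.  -0.5]
 [-1.7 -3.7  0.6  0.1  0.  -0.5]
 [-1.8 -1.5  0.1  0.7  3.  -0.3]
 [-0.8  6.9  0.3 -0.2  5.   0.9]
 [ 0.5  4.2  0.5 -0.2  4.9  0.9]]
```

```bash
cat > ik.py <<'E'
from kin import *
k=np.load('kin.npy');x=k[:9];s=k[9:]
lo=np.array([-2.53,-.31,-1.57,.28,-1.29,.15,-2.92]);hi=np.array([2.53,2.02,1.55,2.44,4.43,1.84,2.92])
def ik(p,Rt,q0):
    def f(q):
        pp,M=fk(q,x,s); return np.r_[(pp-p)*20,R.from_matrix(M.T@Rt).as_rotvec()*5,(q-q0)*.002]
    r=least_squares(f,np.clip(q0,lo+.005,hi-.005),bounds=(lo,hi)); return r.x,np.abs(f(r.x)[:6]).max()
def Rtilt(b,half=False):
    n=np.array([-np.sin(b)*np.cos(a_),-np.sin(b)*np.sin(a_),np.cos(b)])
    t=-tx_ if half else tx_
    return n,np.stack([t,np.cross(-n,t),-n],1)
E
python3 - <<'E'
from ik import *
rng=np.random.default_rng(0)
for deg in (28,24):
  for dist in (.12,.06,0):
   for half in (False,True):
    n,Rt=Rtilt(np.radians(deg),half)
    sol=[]
    for i in range(60):
        q,e=ik(KEY+dist*n_,Rt,lo+(hi-lo)*rng.random(7))
        if e<2e-3:
            m=np.minimum(q-lo,hi-q).min(); sol.append((m,q))
    sol.sort(key=lambda t:-t[0]); print(deg,dist,half,len(sol))
    for m,q in sol[:4]: print('   ',round(m,3),q.round(2))
q0=np.array([-.613,.026,.574,2.408,-.206,.228,1.842])
for d in (.12,.09,.06,.03,0):
    q0,e=ik(KEY+d*n_,RT,q0);print(d,q0.round(3),round(e,4))
E
```

```text
28 0.12 False 32
    0.02 [ 1.22  0.09 -1.25  2.42  0.01  0.21  1.68]
    0.02 [ 1.04  0.06 -1.05  2.42 -0.16  0.21  1.84]
    0.02 [ 0.97  0.05 -0.98  2.42 -0.2   0.22  1.88]
    0.02 [ 0.51  0.03 -0.5   2.42 -0.33  0.22  2.01]
28 0.12 True 29
    0.02 [ 1.23  0.09 -1.26  2.42  0.03  0.21 -1.49]
    0.02 [ 1.29  0.11 -1.34  2.42  0.16  0.21 -1.61]
    0.02 [ 1.01  0.05 -1.02  2.42 -0.18  0.22 -1.28]
    0.02 [ 0.91  0.05 -0.92  2.42 -0.22  0.22 -1.24]
28 0.06 False 36
    0.027 [ 0.85  0.32 -0.98  2.41  1.34  0.2   0.38]
    0.027 [ 1.    0.42 -1.17  2.41  1.45  0.32  0.29]
    0.027 [ 1.08  0.54 -1.32  2.41  1.51  0.46  0.26]
    0.027 [ 1.11  0.62 -1.39  2.41  1.54  0.55  0.25]
28 0.06 True 26
    0.027 [ 1.02  0.45 -1.22  2.41  1.47  0.36 -2.86]
    0.027 [ 1.08  0.53 -1.31  2.41  1.51  0.45 -2.88]
    0.027 [ 1.08  0.53 -1.32  2.41  1.51  0.46 -2.88]
    0.0 [-0.34  0.21  0.37  2.41 -1.29  0.17 -0.19]
28 0 False 38
    0.058 [ 1.02  0.98 -1.41  2.38  1.8   0.87  0.15]
    0.057 [ 0.99  0.87 -1.32  2.38  1.8   0.75  0.11]
    0.057 [ 0.95  0.77 -1.24  2.38  1.8   0.63  0.07]
    
[... 1267 characters left out ...]
  0.26]
    0.111 [ 1.01  0.98 -1.42  2.33  1.66  0.9   0.26]
    0.111 [ 0.96  0.83 -1.29  2.33  1.62  0.72  0.24]
    0.11 [ 0.91  0.71 -1.18  2.33  1.59  0.58  0.24]
24 0 True 18
    0.044 [ 0.63  0.48 -0.79  2.33  1.47  0.27 -2.88]
    0.028 [ 0.98  0.89 -1.35  2.33  1.64  0.79 -2.89]
    0.021 [ 0.75  0.54 -0.94  2.33  1.52  0.37 -2.9 ]
    0.016 [ 0.79  0.57 -0.99  2.33  1.54  0.41 -2.9 ]
0.12 [-0.53   0.034  0.553  2.42  -0.487  0.238  2.166] 0.0
0.09 [-0.35   0.121  0.378  2.419 -0.819  0.186  2.491] 0.0
0.06 [-0.25   0.205  0.274  2.412 -1.243  0.15   2.909] 0.0
0.03 [-0.221  0.282  0.236  2.37  -1.267  0.15   2.92 ] 0.1639
0 [-0.206  0.357  0.213  2.326 -1.28   0.15   2.92 ] 0.3158
```

```bash
cat >> ik.py <<'E'
def jac(q):
    p0,M0=fk(q,x,s);J=np.zeros((6,7))
    for i in range(7):
        d=np.array(q,float);d[i]+=1e-5;p,M=fk(d,x,s);J[:3,i]=(p-p0)/1e-5;J[3:,i]=R.from_matrix(M@M0.T).as_rotvec()/1e-5
    return J,p0,M0
def sim(q,p1,R1,n=60,W=None,null=None,lam=1e-3):
    q=np.array(q,float);_,pa,Ra=jac(q);w=R.from_matrix(Ra.T@R1).as_rotvec()
    for i in range(1,n+1):
        pt=pa+(p1-pa)*i/n;Rt=Ra@R.from_rotvec(w*i/n).as_matrix()
        for _ in range(2):
            J,p,M=jac(q);e=np.r_[pt-p,R.from_matrix(Rt@M.T).as_rotvec()]
            Jp=J.T@np.linalg.inv(J@J.T+lam**2*np.eye(6));dq=Jp@e
            if null is not None: dq=dq+(np.eye(7)-Jp@J)@(null(q))
            q=q+dq
    return q
E
python3 - <<'E'
from ik import *
mid=(lo+hi)/2
home=np.array(D[0][0])
for name,null in [('pinv',None),('home.01',lambda q:.01*(home-q)),('home.05',lambda q:.05*(home-q)),('mid.01',lambda q:.01*(mid-q)),('zero3',lambda q:.02*np.array([0,0,-q[2],0,0,0,0]))]:
    print(name)
    for i in range(5):
        q0=np.array(D[i][0]);p,M=fk(D[i+1][0],x,s)
        q=sim(q0,p,M,null=null);print('  pred',q.round(3),'real',np.round(D[i+1][0],3))
E
```

```text
pinv
  pred [-1.014  0.379  0.245  1.724 -0.107  1.06  -0.349] real [-1.01   0.379  0.24   1.724 -0.104  1.06  -0.351]
  pred [-0.439  0.443  0.446  1.332 -0.189  1.401  0.127] real [-0.423  0.44   0.421  1.332 -0.178  1.4    0.118]
  pred [-0.5    0.011  0.329  2.007  0.146  0.861  0.832] real [-0.469  0.011  0.298  2.007  0.147  0.861  0.832]
  pred [-0.539 -0.281  0.43   2.376  0.183  0.561  1.511] real [-0.499 -0.277  0.399  2.376  0.159  0.559  1.536]
  pred [-0.565  0.025  0.526  2.408 -0.199  0.228  1.835] real [-0.613  0.026  0.574  2.408 -0.206  0.228  1.842]
home.01
  pred [-1.015  0.379  0.246  1.724 -0.107  1.06  -0.348] real [-1.01   0.379  0.24   1.724 -0.104  1.06  -0.351]
  pred [-0.435  0.442  0.439  1.332 -0.186  1.401  0.124] real [-0.423  0.44   0.421  1.332 -0.178  1.4    0.118]
  pred [-0.573  0.012  0.403  2.007  0.145  0.861  0.834] real [-0.469  0.011  0.298  2.007  0.147  0.861  0.832]
  pred [-0.81  -0.33   0.634  2.376  0.367  0.59   1.322] real [-0.499 -0.277  0.399  2.376  0.159  0.559  1.536]
  pred [-0.874  0.033  0.841  2.408 -0.256  0.231  1.891] rea
[... 1083 characters left out ...]
59  1.536]
  pred [-0.584  0.026  0.544  2.408 -0.201  0.228  1.838] real [-0.613  0.026  0.574  2.408 -0.206  0.228  1.842]
zero3
  pred [-0.937  0.374  0.144  1.724 -0.064  1.058 -0.386] real [-1.01   0.379  0.24   1.724 -0.104  1.06  -0.351]
  pred [-0.263  0.42   0.177  1.332 -0.073  1.39   0.038] real [-0.423  0.44   0.421  1.332 -0.178  1.4    0.118]
  pred [-0.245  0.011  0.072  2.007  0.151  0.861  0.828] real [-0.469  0.011  0.298  2.007  0.147  0.861  0.832]
  pred [-0.309 -0.26   0.247  2.376  0.048  0.553  1.649] real [-0.499 -0.277  0.399  2.376  0.159  0.559  1.536]
  pred [-0.24   0.022  0.196  2.408 -0.157  0.226  1.794] real [-0.613  0.026  0.574  2.408 -0.206  0.228  1.842]
```

```bash
cat > s1.py <<'E'
from ik import *
def path(q,wps):
    qs=[q]
    for p,M in wps:
        for f in range(1):
            q=sim(q,np.array(p),M,n=25); qs.append(q)
    return qs
q0=np.array([-.613,.026,.574,2.408,-.206,.228,1.842])
def cyl(r,az,z,yawrel=0,tilt=0.): 
    return [r*np.cos(az),r*np.sin(az),z]
if __name__=='__main__':
    rng=np.random.default_rng(1);out=[]
    for it in range(120):
        azL=rng.uniform(.6,1.5);azR=rng.uniform(-1.2,0);rr=rng.uniform(.35,.5);re=rng.uniform(.65,.85);zr=rng.uniform(.35,.5);ze=rng.uniform(.3,.5)
        y0=np.radians(97.25)
        w=[(KEY+.24*n_+[0,0,.06],RT),
           (cyl(rr,azL,zr),down(y0+azL*.8)),(cyl(re,azL,ze),down(y0+azL*.8)),
           (cyl(re,azR,ze),down(y0+azR*.8)),(KEY+.2*n_+[0,0,.06],RT),(KEY+.12*n_,RT),(KEY+.06*n_,RT),(KEY,RT)]
        try: qs=path(q0,w)
        except Exception: continue
        m=[np.minimum(q-lo,hi-q).min() for q in qs]
        out.append((min(m[1:]),[round(v,3) for v in (azL,azR,rr,re,zr,ze)],np.round(m,2),qs[5][2].round(2),qs[-1].round(2)))
    out.sort(key=lambda t:-t[0])
    for o in out[:6]: print(*o)
E
timeout 500 python3 s1.py
```

```text
-0.26338491032411104 [1.38, -0.102, 0.445, 0.846, 0.46, 0.466] [ 0.03 -0.08  0.26 -0.03 -0.02  0.04  0.02 -0.08 -0.26] 0.03 [ 0.36  0.39 -0.43  2.38 -0.73 -0.11  2.45]
-0.2652378449481886 [1.459, -0.244, 0.451, 0.819, 0.491, 0.305] [ 0.03 -0.08  0.26  0.38  0.41  0.04  0.02 -0.08 -0.27] 0.04 [ 0.36  0.4  -0.43  2.38 -0.75 -0.12  2.46]
-0.26684448468661537 [1.222, -0.2, 0.404, 0.839, 0.472, 0.496] [ 0.03 -0.08  0.18 -0.1  -0.09  0.04  0.02 -0.08 -0.27] 0.05 [ 0.37  0.4  -0.44  2.38 -0.76 -0.12  2.48]
-0.2749299431934139 [1.244, -0.532, 0.413, 0.833, 0.478, 0.344] [ 0.03 -0.08  0.19  0.3   0.29  0.04  0.02 -0.07 -0.27] 0.09 [ 0.39  0.4  -0.47  2.38 -0.82 -0.12  2.54]
-0.2756485964250282 [0.989, -0.872, 0.401, 0.849, 0.493, 0.317] [ 0.03 -0.08  0.18  0.33  0.3   0.04  0.02 -0.07 -0.28] 0.09 [ 0.39  0.4  -0.47  2.38 -0.83 -0.13  2.55]
-0.275840133517104 [1.475, -0.27, 0.469, 0.802, 0.44, 0.484] [ 0.03 -0.08  0.31  0.03  0.05  0.04  0.02 -0.07 -0.28] 0.09 [ 0.39  0.4  -0.47  2.38 -0.83 -0.13  2.55]
```

```bash
cat > s2.py <<'E'
from ik import *
from s1 import cyl,q0
def run(q,wps,n=12):
    qs=[q];mm=9
    for p,M in wps: q=sim(q,np.array(p),M,n=n);qs.append(q)
    return qs
def arc(r,a0,a1,z,yaw0,k=4): return [(cyl(r,a0+(a1-a0)*i/k,z),down(yaw0+(a0+(a1-a0)*i/k))) for i in range(1,k+1)]
if __name__=='__main__':
    rng=np.random.default_rng(2);out=[]
    base=np.radians(90)
    for it in range(150):
        azR=rng.uniform(-1.1,-.3);azL=rng.uniform(.5,1.4);rr=rng.uniform(.36,.5);re=rng.uniform(.6,.75);zr=rng.uniform(.35,.5);ze=rng.uniform(.35,.45);azF=rng.uniform(-.3,.1)
        w=[(KEY+.24*n_+[0,0,.1],down(base))]+[(cyl(re,0,ze),down(base))]+arc(re,0,azR,ze,base)+[(cyl(rr,azR,zr),down(base+azR))]+arc(rr,azR,azL,zr,base,6)+[(cyl(re,azL,ze),down(base+azL))]+arc(re,azL,azF,ze,base,5)+[(cyl(.45,-.1,.33),down(base))]
        qs=run(q0,w); m=min(np.minimum(q-lo,hi-q).min() for q in qs[1:])
        out.append((qs[-1][2],m,[round(v,3) for v in (azR,azL,rr,re,zr,ze,azF)],qs[-1].round(2)))
    out=[o for o in out if o[1]>.05];out.sort(key=lambda t:t[0])
    for o in out[:8]: print(*o)
E
timeout 570 python3 s2.py
```

```text
0.22393536647436718 0.12437543829505257 [-0.928, 1.392, 0.412, 0.729, 0.467, 0.411, 0.086] [-0.18  0.02  0.22  1.92 -0.    1.21  1.62]
0.2526155875182291 0.14204030966452874 [-0.923, 1.304, 0.402, 0.742, 0.366, 0.393, -0.123] [-0.2   0.02  0.25  1.92 -0.    1.21  1.62]
0.25785457608069384 0.17265248574999603 [-0.771, 1.223, 0.449, 0.748, 0.475, 0.444, -0.096] [-0.21  0.02  0.26  1.92 -0.    1.21  1.62]
0.2663778117042388 0.1457450963888369 [-1.069, 1.132, 0.424, 0.735, 0.475, 0.389, 0.089] [-0.22  0.02  0.27  1.92 -0.    1.21  1.62]
0.28139458291587177 0.08889404025015313 [-0.83, 1.085, 0.393, 0.734, 0.431, 0.418, -0.035] [-0.23  0.02  0.28  1.92 -0.    1.21  1.62]
0.2913847701932098 0.053771466313050076 [-0.884, 1.205, 0.382, 0.674, 0.416, 0.449, -0.256] [-0.24  0.02  0.29  1.92 -0.    1.21  1.62]
0.2980591169222666 0.0659286873069227 [-1.066, 1.13, 0.4, 0.673, 0.484, 0.374, -0.113] [-0.25  0.02  0.3   1.92 -0.01  1.21  1.62]
0.30813143001265003 0.2266913989578428 [-0.787, 1.156, 0.445, 0.737, 0.488, 0.398, -0.036] [-0.26  0.02  0.31  1.92 -0.01  1.21  1.62]
```

```bash
cat > s3.py <<'E'
from ik import *
rng=np.random.default_rng(3)
for deg in (28,25,22,20):
  n,_=Rtilt(np.radians(deg))
  for half in (False,True):
    Rt=Rtilt(np.radians(deg),half)[1]; best={}
    for i in range(100):
        q0=lo+(hi-lo)*rng.random(7)
        q,e=ik(KEY,Rt,q0)
        if e<2e-3:
            m=np.minimum(q-lo,hi-q).min(); kx=round(q[2]/.3)
            if m>.01 and (kx not in best or m>best[kx][0]): best[kx]=(m,q)
    print(deg,half)
    for kx in sorted(best): print('   ',round(best[kx][0],3),best[kx][1].round(2))
E
timeout 570 python3 s3.py
```

```text
28 False
    0.058 [ 1.04  1.11 -1.49  2.38  1.81  1.01  0.19]
    0.057 [ 1.    0.9  -1.35  2.38  1.8   0.78  0.12]
    0.057 [ 0.81  0.59 -1.01  2.38  1.84  0.41 -0.04]
    0.056 [ 0.62  0.47 -0.75  2.38  1.97  0.25 -0.22]
    0.053 [-0.5   0.42  0.56  2.38  4.38  0.31 -2.77]
28 True
    0.031 [ 0.5   0.43 -0.6   2.38  2.11  0.18  2.76]
    0.054 [-0.27  0.38  0.29  2.38  4.23  0.2   0.55]
    0.025 [-0.57  0.44  0.64  2.38  4.4   0.34  0.33]
25 False
    0.097 [ 1.02  1.06 -1.47  2.34  1.71  0.98  0.25]
    0.097 [ 0.85  0.63 -1.08  2.34  1.62  0.47  0.18]
    0.097 [ 0.69  0.51 -0.86  2.34  1.59  0.31  0.16]
    0.074 [ 0.58  0.45 -0.71  2.34  1.58  0.22  0.15]
25 True
22 False
    0.138 [ 1.    0.99 -1.42  2.3   1.6   0.92  0.31]
    0.138 [ 0.84  0.64 -1.09  2.3   1.45  0.5   0.34]
    0.138 [ 0.66  0.5  -0.84  2.3   1.31  0.32  0.43]
    0.096 [ 0.55  0.45 -0.7   2.3   1.2   0.25  0.52]
22 True
    0.09 [ 0.95  0.81 -1.28  2.3   1.53  0.71 -2.83]
    0.138 [ 0.68  0.51 -0.86  2.3   1.32  0.33 -2.72]
    0.099 [ 0.56  0.45 -0.7   2.3   1.2   0.25 -2.63]
    0.069 [-0.36  0.39  
[... 154 characters left out ...]
66 [ 0.82  0.63 -1.08  2.27  1.34  0.52  0.44]
    0.166 [ 0.69  0.52 -0.88  2.27  1.2   0.38  0.54]
    0.153 [ 0.58  0.47 -0.74  2.27  1.07  0.3   0.65]
    0.041 [ 0.32  0.4  -0.42  2.27  0.62  0.19  1.06]
    0.02 [-0.08  0.37  0.05  2.27 -0.41  0.17  2.05]
    0.066 [-0.27  0.38  0.28  2.27 -0.78  0.22  2.41]
20 True
    0.166 [ 0.71  0.54 -0.91  2.27  1.22  0.4  -2.62]
    0.157 [ 0.59  0.47 -0.75  2.27  1.08  0.31 -2.5 ]
    0.045 [ 0.33  0.4  -0.44  2.27  0.65  0.19 -2.11]
    0.035 [-0.15  0.37  0.14  2.27 -0.57  0.18 -0.93]
    0.093 [-0.35  0.39  0.37  2.27 -0.9   0.24 -0.62]
    0.16 [-0.51  0.42  0.56  2.27 -1.08  0.31 -0.46]
    0.041 [-0.7   0.49  0.8   2.27 -1.25  0.42 -0.32]
```

```bash
cat > s4.py <<'E'
from ik import *
q0=np.array([-.613,.026,.574,2.408,-.206,.228,1.842])
for deg in (20,21,22,23):
    n,Rt=Rtilt(np.radians(deg)); sl=RT[:,1]  # up-slope
    T=KEY-.003*sl
    q=q0.copy();print(deg)
    for d in (.12,.08,.05,.02,0,-.003):
        q=sim(q,T+d*n_,Rt,n=40);print('  ',d,q.round(3),'margin',np.minimum(q-lo,hi-q).min().round(3), np.argmin(np.minimum(q-lo,hi-q))+1)
E
python3 s4.py
```

```text
20
   0.12 [-0.571  0.081  0.583  2.318 -0.263  0.425  1.924] margin 0.122 4
   0.08 [-0.48   0.189  0.504  2.313 -0.46   0.35   2.109] margin 0.127 4
   0.05 [-0.391  0.263  0.412  2.304 -0.586  0.296  2.227] margin 0.136 4
   0.02 [-0.296  0.332  0.306  2.29  -0.689  0.24   2.325] margin 0.09 6
   0 [-0.232  0.376  0.231  2.278 -0.744  0.201  2.378] margin 0.051 6
   -0.003 [-0.223  0.383  0.22   2.276 -0.751  0.194  2.385] margin 0.044 6
21
   0.12 [-0.569  0.073  0.581  2.331 -0.276  0.401  1.939] margin 0.109 4
   0.08 [-0.471  0.183  0.495  2.327 -0.491  0.326  2.142] margin 0.113 4
   0.05 [-0.372  0.257  0.392  2.318 -0.628  0.272  2.272] margin 0.122 6
   0.02 [-0.266  0.326  0.272  2.304 -0.739  0.213  2.379] margin 0.063 6
   0 [-0.193  0.371  0.187  2.292 -0.797  0.17   2.437] margin 0.02 6
   -0.003 [-0.182  0.378  0.174  2.29  -0.804  0.164  2.444] margin 0.014 6
22
   0.12 [-0.566  0.066  0.579  2.345 -0.291  0.377  1.957] margin 0.095 4
   0.08 [-0.459  0.177  0.484  2.34  -0.528  0.303  2.181] margin 0.1 4
   0.05 [-0.349  0.251  0.368  2.331 -0.678  0.247  2.324] margin 0.097 6
   0.02 [-0.228  0.321  0.232  2.318 -0.799  0.185  2.443] margin 0.035 6
   0 [-0.143  0.367  0.133  2.306 -0.86   0.138  2.506] margin -0.012 6
   -0.003 [-0.13   0.374  0.118  2.304 -0.867  0.131  2.514] margin -0.019 6
23
   0.12 [-0.563  0.06   0.577  2.359 -0.31   0.353  1.978] margin 0.081 4
   0.08 [-0.445  0.172  0.471  2.354 -0.572  0.279  2.228] margin 0.086 4
   0.05 [-0.322  0.246  0.34   2.345 -0.737  0.222  2.387] margin 0.072 6
   0.02 [-0.182  0.316  0.182  2.332 -0.871  0.156  2.52 ] margin 0.006 6
   0 [-0.08   0.364  0.062  2.32  -0.935  0.103  2.59 ] margin -0.047 6
   -0.003 [-0.064  0.371  0.044  2.318 -0.942  0.094  2.598] margin -0.056 6
```

A 20° tilt, 8° off the panel's normal, can be reached with margin on this arm branch, and so can the clearance to the bin. I'll aim 6 mm down the slope, so the leading finger edge lands near the key's middle.

```bash
cat >> h.py <<'E'
b2=np.radians(20);n2=np.array([-np.sin(b2)*np.cos(a_),-np.sin(b2)*np.sin(a_),np.cos(b2)])
R2=np.stack([tx_,np.cross(-n2,tx_),-n2],1); TT=KEY-.006*RT[:,1]
def rel2():
    o=manip.get_obs();p=np.array(o['tool_pos']);Rc=q2R(o['orientation'])
    print('j',np.round(o['joint_positions'],3));print('key frame mm (y_left,upslope,into)',np.round(RT.T@(p-TT)*1000,1),'roterr',np.round(R.from_matrix(Rc.T@R2).as_rotvec(),4),'F.n',round(float(np.dot(o['wrist_force'],n_)),2),np.round(o['wrist_force'],1))
E
python3 - <<'E'
from h import *
rel2(); plan(TT+.08*n_,R2,1,step=.012,ang=.03)
E
```

```text
j [-0.612  0.025  0.574  2.409 -0.206  0.228  1.843]
key frame mm (y_left,upslope,into) [   1.4   13.  -122.8] roterr [ 0.1406  0.007  -0.0009] F.n -0.28 [-0.8  1.1 -0.7]
rows needed 5 dist [ 0.0087 -0.0003 -0.0439] rot [ 0.141  0.007 -0.001]
0.028 0.001 -0 -0.02 -0.26 0.86 1; 0.028 0.001 -0 -0.02 -0.24 0.86 1; 0.028 0.001 -0 -0.02 -0.21 0.87 1; 0.028 0.001 -0 -0.03 -0.19 0.88 1; 0.028 0.001 -0 -0.03 -0.16 0.88 1
```

Request:
drive_tool:
  targets: "0.028 0.001 0 -0.02 -0.26 0.7 1; 0.028 0.001 0 -0.02 -0.24 0.86 1; 0.028 0.001 0 -0.02 -0.21 0.87 1; 0.028 0.001 0 -0.03 -0.19 0.8 1; 0.028 0.001 0 -0.03 -0.16 0.5 1; 0 0 0 0 0 0 1; 0 0 0 0 0 0 1"

```text
time_s: 12.15
tool_pos: [0.4996, 0.006, 0.1442]
orientation: [0.114, 0.651, 0.738, 0.133]
wrist_force: [-0.3, -0.1, 0.5]
grip_width: 0.0004
```

```bash
python3 - <<'E'
from h import *
rel2(); plan(TT+.03*n_,R2,1,step=.012,ang=.03)
E
```

```text
j [-0.557  0.168  0.545  2.316 -0.365  0.351  1.986]
key frame mm (y_left,upslope,into) [  2.6   5.8 -88.7] roterr [ 0.0023 -0.0042 -0.0022] F.n 0.6 [-0.3 -0.1  0.5]
rows needed 5 dist [ 0.0226  0.0002 -0.0546] rot [ 0.002 -0.004 -0.002]
0 -0.001 -0 -0.06 0.05 1.18 1; 0 -0.001 -0 -0.06 0.05 1.18 1; 0 -0.001 -0 -0.06 0.05 1.18 1; 0 -0.001 -0 -0.05 0.05 1.18 1; 0 -0.001 -0 -0.05 0.05 1.18 1
```

Request:
drive_tool:
  targets: "0 -0.001 0 -0.06 0 1 1; 0 -0.001 0 -0.06 0 1.1 1; 0 -0.001 0 -0.06 0 1.1 1; 0 -0.001 0 -0.05 0 1 1; 0 -0.001 0 -0.05 0.05 0.6 1; 0 0 0 0 0 0.2 1; 0 0 0 0 0 0 1; 0 0 0 0 0 0 1"

```text
time_s: 12.82
tool_pos: [0.52, 0.0073, 0.1029]
orientation: [0.119, 0.651, 0.737, 0.138]
wrist_force: [0.3, -0.6, 1.7]
grip_width: 0.0004
```

```bash
python3 - <<'E'
from h import *
rel2(); plan(TT+.008*n_,R2,1,step=.005,ang=.03)
c=shot('wrist','w8'); print(wproj(c,KEY))
c=shot('scene','s8')
E
```

```text
j [-0.394  0.285  0.379  2.303 -0.586  0.246  2.192]
key frame mm (y_left,upslope,into) [  1.3   4.4 -42.7] roterr [ 0.0162 -0.0031 -0.0043] F.n 1.38 [ 0.3 -0.6  1.7]
rows needed 7 dist [ 0.0125  0.0003 -0.0327] rot [ 0.016 -0.003 -0.004]
0.002 -0 -0.001 -0.02 -0 0.5 1; 0.002 -0 -0.001 -0.02 0 0.5 1; 0.002 -0 -0.001 -0.02 0 0.5 1; 0.002 -0 -0.001 -0.02 0 0.5 1; 0.002 -0 -0.001 -0.02 0 0.5 1; 0.002 -0 -0.001 -0.02 0 0.5 1; 0.002 -0 -0.001 -0.02 0.01 0.5 1
(np.float64(277.1249944967272), np.float64(244.63675171929532))
```

View pics/w8.png

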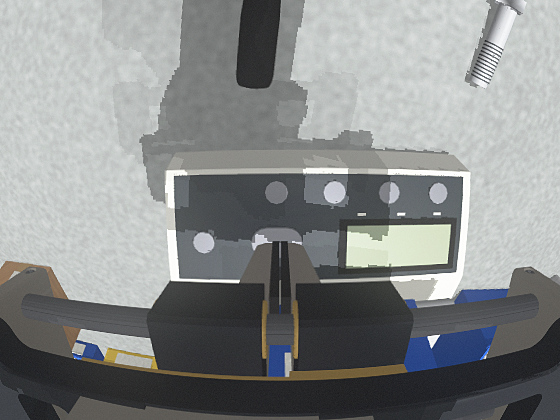

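View pics/s8.png

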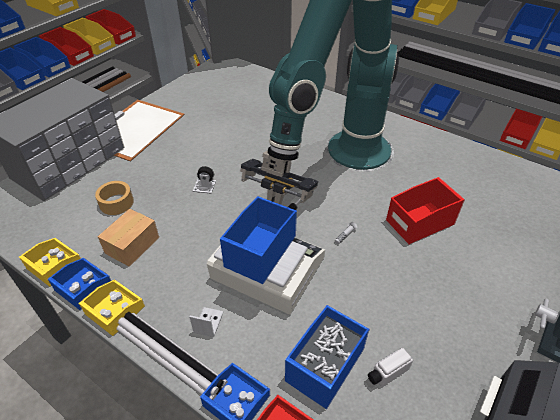

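Request:
drive_tool:
  targets: "0.005 0 -0.001 -0.03 0 0.4 1; 0.005 0 -0.001 -0.03 0 0.5 1; 0.004 0 -0.001 -0.02 0 0.5 1; 0.004 0 0 -0.02 0 0.5 1; 0.002 0 0 0 0 0.3 1; 0 0 0 0 0 0 1"

```text
time_s: 13.42
tool_pos: [0.5294, 0.0083, 0.0815]
orientation: [0.112, 0.651, 0.74, 0.13]
wrist_force: [0.1, 0.0, 0.9]
grip_width: 0.0007
```

```bash
python3 - <<'E'
from h import *
rel2(); plan(TT+.005*n_,R2,1,step=.005,ang=.03)
E
```

```text
j [-0.342  0.347  0.322  2.277 -0.631  0.231  2.237]
key frame mm (y_left,upslope,into) [  1.1   2.6 -19.4] roterr [-0.0032 -0.0039  0.0004] F.n 0.76 [0.1 0.  0.9]
rows needed 3 dist [ 0.0045 -0.0005 -0.0139] rot [-0.003 -0.004  0.   ]
-0.001 -0.001 0 -0.04 -0.02 0.49 1; -0.001 -0.001 0 -0.04 -0.02 0.49 1; -0.001 -0.001 0 -0.04 -0.02 0.49 1
```

Request:
drive_tool:
  targets: "0 -0.001 0 -0.04 0 0.4 1; 0 -0.001 0 -0.03 0 0.4 1; 0 0 0 -0.02 0 0.3 1; 0 0 0 0 0 0 1; 0 0 0 0 0 0 1"

```text
time_s: 13.83
tool_pos: [0.5332, 0.0075, 0.0691]
orientation: [0.113, 0.651, 0.739, 0.129]
wrist_force: [-0.8, -1.4, -0.0]
grip_width: 0.0002
```

```bash
python3 - <<'E'
from h import *
rel2()
E
```

```text
j [-0.304  0.377  0.281  2.27  -0.665  0.205  2.27 ]
key frame mm (y_left,upslope,into) [-0.2  0.1 -6.7] roterr [-0.0049 -0.0013 -0.0001] F.n 0.4 [-0.8 -1.4 -0. ]
```

Contact is expected within about 5 mm, so I'm taking small steps.

Request:
drive_tool:
  targets: "0 0 0 0 0.02 0.15 1; 0 0 0 0 0.02 0.15 1; 0 0 0 0 0 0 1"

```text
time_s: 14.08
tool_pos: [0.5347, 0.0076, 0.0664]
orientation: [0.113, 0.651, 0.739, 0.129]
wrist_force: [0.1, -0.0, -0.1]
grip_width: 0.0006
```

```bash
python3 - <<'E'
from h import *
rel2()
E
```

```text
j [-0.295  0.385  0.27   2.268 -0.674  0.199  2.279]
key frame mm (y_left,upslope,into) [-0.3  0.1 -3.6] roterr [-0.0046 -0.0013 -0.0002] F.n -0.14 [ 0.1 -0.  -0.1]
```

Request:
drive_tool:
  targets: "0 0 0 0 0.01 0.1 1; 0 0 0 0 0 0 1"

```text
time_s: 14.25
tool_pos: [0.5353, 0.0076, 0.0656]
orientation: [0.113, 0.651, 0.739, 0.129]
wrist_force: [0.1, 0.3, -0.1]
grip_width: 0.0004
```

Request:
drive_tool:
  targets: "0 0 0 0 0.01 0.08 1; 0 0 0 0 0 0 1"

```text
time_s: 14.42
tool_pos: [0.5358, 0.0078, 0.0649]
orientation: [0.113, 0.651, 0.739, 0.129]
wrist_force: [-0.2, -0.9, 0.6]
grip_width: 0.0005
```

Request:
drive_tool:
  targets: "0 0 0 0 0.01 0.08 1; 0 0 0 0 0 0 1"

```text
time_s: 14.58
tool_pos: [0.5361, 0.0077, 0.0643]
orientation: [0.113, 0.651, 0.739, 0.129]
wrist_force: [-1.7, -1.2, 3.2]
grip_width: 0.0003
```

Request:
drive_tool:
  targets: "0 0 0 0 0 0.05 1; 0 0 0 0 0 0 1"

```text
time_s: 14.75
tool_pos: [0.5362, 0.0078, 0.0641]
orientation: [0.113, 0.651, 0.739, 0.13]
wrist_force: [-2.8, -0.6, 2.6]
grip_width: 0.0007
```

Request:
drive_tool:
  targets: "0 0 0 0 0 0.06 1; 0 0 0 0 0 0 1"

```text
time_s: 14.92
tool_pos: [0.5364, 0.0078, 0.0637]
orientation: [0.113, 0.651, 0.739, 0.13]
wrist_force: [-2.7, -0.3, 5.2]
grip_width: 0.0003
```

Request:
drive_tool:
  targets: "0 0 0 0 0 0.06 1; 0 0 0 0 0 0 1"

```text
time_s: 15.08
tool_pos: [0.5366, 0.0078, 0.0634]
orientation: [0.113, 0.651, 0.739, 0.13]
wrist_force: [-3.5, -0.3, 6.0]
grip_width: 0.0002
```

Request:
drive_tool:
  targets: "0 0 0 0 0 0.04 1; 0 0 0 0 0 0 1; 0 0 0 0 0 0 1"

```text
time_s: 15.33
tool_pos: [0.5366, 0.0078, 0.0634]
orientation: [0.113, 0.651, 0.739, 0.13]
wrist_force: [-3.5, -0.1, 5.9]
grip_width: 0.0003
```

```bash
python3 - <<'E'
from h import *
rel2()
c=shot('wrist','w9')
E
```

```text
j [-0.28   0.392  0.254  2.265 -0.689  0.191  2.294]
key frame mm (y_left,upslope,into) [-0.3  0.4 -0. ] roterr [-0.0026 -0.0025 -0.001 ] F.n 6.79 [-3.5 -0.1  5.9]
```

View pics/w9.png

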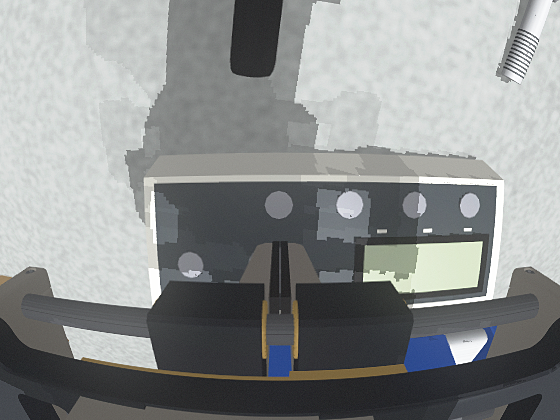

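Request:
drive_tool:
  targets: "0 0 0 0 0 0.06 1; 0 0 0 0 0 0 1; 0 0 0 0 0 0 1"

```text
time_s: 15.63
tool_pos: [0.5367, 0.0079, 0.0633]
orientation: [0.113, 0.651, 0.739, 0.131]
wrist_force: [-3.2, -1.6, 6.2]
grip_width: 0.0007
```

Request:
drive_tool:
  targets: "0 0 0 0 0 0 1; 0 0 0 0 0 0 1; 0 0 0 0 0 0 1; 0 0 0 0 0 0 1"

```text
time_s: 15.97
tool_pos: [0.5364, 0.0078, 0.0637]
orientation: [0.113, 0.651, 0.739, 0.131]
wrist_force: [-2.9, -0.9, 4.8]
grip_width: 0.0003
```

```bash
python3 - <<'E'
from h import *
rel2()
plan(TT+.15*n_,R2,1,step=.02)
E
```

```text
j [-0.277  0.391  0.252  2.265 -0.691  0.191  2.296]
key frame mm (y_left,upslope,into) [-0.2  0.4 -0.3] roterr [-0.002  -0.0035 -0.0016] F.n 5.67 [-2.9 -0.9  4.8]
rows needed 8 dist [-0.0701 -0.0087  0.132 ] rot [-0.002 -0.003 -0.002]
-0 -0 -0 0.01 -0.27 -1.85 1; -0 -0 -0 0.01 -0.27 -1.85 1; -0 -0 -0 0.01 -0.27 -1.85 1; -0 -0 -0 0.01 -0.27 -1.85 1; -0 -0 -0 0.01 -0.27 -1.85 1; -0 -0 -0 0.01 -0.27 -1.85 1; -0 -0 -0 0 -0.27 -1.85 1; -0 -0 -0 0 -0.27 -1.85 1
```

Request:
drive_tool:
  targets: "0 0 0 0 0 0.07 1; 0 0 0 0 0 0.06 1; 0 0 0 0 0 0.05 1; 0 0 0 0 0 0.03 1"

```text
time_s: 16.3
tool_pos: [0.537, 0.0079, 0.0626]
orientation: [0.113, 0.652, 0.739, 0.131]
wrist_force: [-7.1, -0.6, 12.4]
grip_width: 0.0005
```

Request:
drive_tool:
  targets: "0 0 0 0 0 0.03 1; 0 0 0 0 0 0.03 1; 0 0 0 0 0 0.03 1"

```text
time_s: 16.55
tool_pos: [0.537, 0.0079, 0.0627]
orientation: [0.112, 0.652, 0.738, 0.132]
wrist_force: [-5.5, -1.6, 8.6]
grip_width: 0.0003
```

Request:
drive_tool:
  targets: "0 0 0 0 0 0.03 1; 0 0 0 0 0 0.03 1; 0 0 0 0 0 0.03 1"

```text
time_s: 16.8
tool_pos: [0.537, 0.0079, 0.0627]
orientation: [0.112, 0.652, 0.738, 0.133]
wrist_force: [-5.8, -1.5, 8.9]
grip_width: 0.0007
```

The force held at about 10 N for 0.5 s, with a brief 14 N. I'll come off along the normal.

Request:
drive_tool:
  targets: "0 0 0 0 -0.1 -0.5 1; 0 0 0 0.01 -0.2 -1.2 1; 0 0 0 0.01 -0.27 -1.8 1; 0 0 0 0.01 -0.27 -1.8 1; 0 0 0 0.01 -0.27 -1.8 1; 0 0 0 0.01 -0.3 -1.8 1; 0.02 0 0 0 -0.3 -1.8 1; 0.04 0 0 0 -0.3 -2 1; 0.05 0 0 0 -0.3 -2 1; 0.05 0 0 0 -0.3 -2 1"

```text
time_s: 17.63
tool_pos: [0.4515, -0.0047, 0.2121]
orientation: [0.055, 0.661, 0.746, 0.065]
wrist_force: [0.2, 0.8, 0.2]
grip_width: 0.0008
```

```bash
python3 - <<'E'
from h import *
rel2()
c=shot('scene','s10');L=pickle.load(open('top0.pkl','rb'))
P=cloud(c);m=blue(c);X,Y,Z=P[...,0],P[...,1],P[...,2]
m&=(X<.75)&(X>.45)&(Y>-.1)&(Y<.2)&(Z>.197)&(Z<.225);q=P[m];print(len(q),cv2.minAreaRect(q[:,:2].astype(np.float32)*1000))
c=shot('top','t10')
# castor from top0 cloud
P=cloud(L);X,Y,Z=P[...,0],P[...,1],P[...,2]
r=(X>.38)&(X<.52)&(Y>-.38)&(Y<-.24)
pl=r&(Z>.002)&(Z<.02);print('plate',pl.sum(),P[pl].mean(0))
top=r&(Z>.06);q=P[top];print('top',len(q),q.mean(0),cv2.minAreaRect(q[:,:2].astype(np.float32)*1000))
E
```

```text
j [-0.729  0.009  0.697  2.223 -0.037  0.743  1.685]
key frame mm (y_left,upslope,into) [  -1.9   -5.7 -171.7] roterr [-0.1793 -0.0026 -0.0062] F.n 0.06 [0.2 0.8 0.2]
930 ((627.7363891601562, 56.63795852661133), (168.95938110351562, 106.5694808959961), 7.4210381507873535)
plate 642 [ 0.45162868 -0.31101959  0.00589577]
top 92 [ 0.44303364 -0.29463609  0.07033977] ((445.0088806152344, -295.0692443847656), (30.53315544128418, 44.49223327636719), 45.381656646728516)
```

View pics/s10.png

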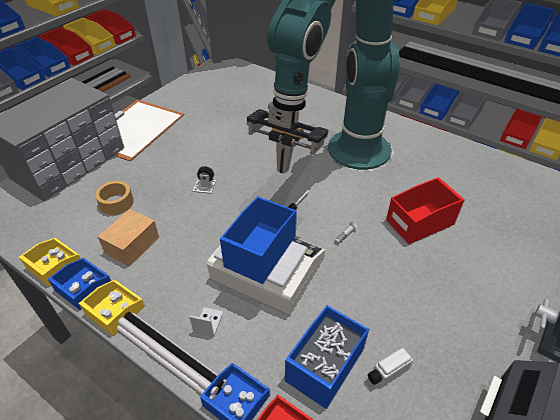

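```bash
python3 - <<'E'
from h import *
plan([.445,-.25,.27],down(np.radians(22)),0,step=.03,ang=.11,maxn=14)
E
```

```text
rows needed 12 dist [-0.0103 -0.2461  0.0556] rot [ 0.148 -0.121  1.305]
0.012 -0.01 0.109 -2.02 -0.25 -0.53 0; 0.012 -0.01 0.109 -2.04 -0.03 -0.5 0; 0.012 -0.01 0.109 -2.04 0.19 -0.48 0; 0.012 -0.01 0.109 -2.01 0.4 -0.47 0; 0.012 -0.01 0.109 -1.96 0.61 -0.45 0; 0.012 -0.01 0.109 -1.89 0.81 -0.44 0; 0.012 -0.01 0.109 -1.79 1.01 -0.44 0; 0.012 -0.01 0.109 -1.68 1.19 -0.43 0; 0.012 -0.01 0.109 -1.54 1.36 -0.43 0; 0.012 -0.01 0.109 -1.39 1.52 -0.43 0; 0.012 -0.01 0.109 -1.22 1.65 -0.44 0; 0.012 -0.01 0.109 -1.04 1.77 -0.45 0
```

Request:
drive_tool:
  targets: "0.012 -0.01 0.109 -2.02 -0.25 -0.6 0; 0.012 -0.01 0.109 -2.04 -0.03 -0.6 0; 0.012 -0.01 0.109 -2.04 0.19 -0.5 0; 0.012 -0.01 0.109 -2.01 0.4 -0.47 0; 0.012 -0.01 0.109 -1.96 0.61 -0.45 0; 0.012 -0.01 0.109 -1.89 0.81 -0.44 0; 0.012 -0.01 0.109 -1.79 1.01 -0.44 0; 0.012 -0.01 0.109 -1.68 1.19 -0.43 0; 0.012 -0.01 0.109 -1.54 1.36 -0.43 0; 0.012 -0.01 0.109 -1.39 1.52 -0.43 0"

```text
time_s: 18.57
tool_pos: [0.4403, -0.2104, 0.2554]
orientation: [0.007, 0.961, 0.277, 0.012]
wrist_force: [1.0, -0.6, -0.3]
grip_width: 0.0648
```

Request:
drive_tool:
  targets: "0.012 -0.01 0.109 -1.22 1.65 -0.44 0; 0.012 -0.01 0.109 -1.04 1.77 -0.45 0; 0 0 0 0 0 0 0; 0 0 0 0 0 0 0"

```text
time_s: 18.9
tool_pos: [0.4356, -0.2574, 0.2615]
orientation: [-0.001, 0.987, 0.161, -0.002]
wrist_force: [0.4, 0.2, -0.0]
grip_width: 0.0908
```

```bash
python3 - <<'E'
from h import *
c=shot('wrist','w11'); P=wcloud(c);X,Y,Z=P[...,0],P[...,1],P[...,2]
print(wproj(c,[.444,-.295,.07]))
r=(X>.38)&(X<.52)&(Y>-.38)&(Y<-.24)
pl=r&(Z>.003)&(Z<.016);print('plate',pl.sum(),cv2.minAreaRect(P[pl][:,:2].astype(np.float32)*1000))
for lo,hi in [(.025,.058),(.058,.08)]:
    t=r&(Z>lo)&(Z<hi);q=P[t];print(lo,len(q),q.mean(0),cv2.minAreaRect(q[:,:2].astype(np.float32)*1000))
E
```

```text
(np.float64(276.88377326252083), np.float64(225.6389123079303))
plate 647 ((446.317138671875, -305.3843078613281), (59.746681213378906, 59.9689826965332), 27.248125076293945)
0.025 189 [ 0.43590573 -0.28691534  0.04871779] ((441.3323059082031, -295.1893310546875), (36.17630386352539, 46.9066162109375), 21.510995864868164)
0.058 762 [ 0.44082528 -0.2939479   0.06819549] ((441.59442138671875, -296.0544128417969), (33.99011993408203, 45.225948333740234), 26.75177764892578)
```

View pics/w11.png

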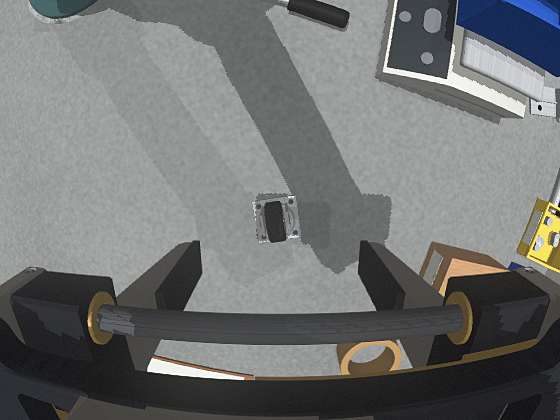

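```bash
python3 - <<'E'
from h import *
plan([.4416,-.2962,.14],down(np.radians(27)),0,step=.025,ang=.11,maxn=14)
E
```

```text
rows needed 6 dist [ 0.0061 -0.0389 -0.1215] rot [-0.003  0.003 -0.147]
-0 0 -0.024 -0.1 0.65 2.02 0; -0 0 -0.024 -0.12 0.65 2.02 0; -0 0 -0.024 -0.14 0.64 2.02 0; -0 0 -0.024 -0.15 0.64 2.03 0; -0 0 -0.024 -0.17 0.63 2.03 0; -0 0 -0.024 -0.19 0.63 2.03 0
```

Request:
drive_tool:
  targets: "0 0 -0.024 -0.1 0.65 1.8 0; 0 0 -0.024 -0.12 0.65 2.02 0; 0 0 -0.024 -0.14 0.64 2.02 0; 0 0 -0.024 -0.15 0.64 2.03 0; 0 0 -0.024 -0.17 0.63 2.03 0; 0 0 -0.024 -0.19 0.63 1.5 0; 0 0 0 0 0 0 0; 0 0 0 0 0 0 0"

```text
time_s: 19.62
tool_pos: [0.4439, -0.2855, 0.138]
orientation: [-0.005, 0.969, 0.247, -0.0]
wrist_force: [-0.2, -0.1, -0.1]
grip_width: 0.0919
```

```bash
python3 - <<'E'
from h import *
plan([.4416,-.2962,.13],down(np.radians(27)),0,step=.025,ang=.11,maxn=14)
E
```

```text
rows needed 1 dist [-0.0023 -0.0107 -0.008 ] rot [-0.009 -0.002  0.029]
-0.009 -0.002 0.029 -0.72 0.83 0.79 0
```

Request:
drive_tool:
  targets: "-0.009 -0.002 0.025 -0.72 0.83 0.8 0; 0 0 0.005 -0.1 0.1 0.8 0; 0 0 0 0 0 0.6 0; 0 0 0 0 0 0 0; 0 0 0 0 0 0 0"

```text
time_s: 20.03
tool_pos: [0.4426, -0.2964, 0.116]
orientation: [0.001, 0.973, 0.233, 0.002]
wrist_force: [0.5, 0.6, -0.8]
grip_width: 0.0918
```

```bash
python3 - <<'E'
from h import *
plan([.4416,-.2962,.026],down(np.radians(27)),0,step=.02,ang=.11,maxn=14)
E
```

```text
rows needed 5 dist [-0.001   0.0002 -0.09  ] rot [ 0.003 -0.004 -0.001]
0.001 -0.001 -0 -0.02 -0.02 1.8 0; 0.001 -0.001 -0 -0.02 -0.02 1.8 0; 0.001 -0.001 -0 -0.02 -0.02 1.8 0; 0.001 -0.001 -0 -0.02 -0.01 1.8 0; 0.001 -0.001 -0 -0.02 -0.01 1.8 0
```

Request:
drive_tool:
  targets: "0 -0.001 0 -0.02 0 1.8 0; 0 -0.001 0 -0.02 0 1.8 0; 0 -0.001 0 -0.02 0 1.8 0; 0 0 0 -0.02 0 1.6 0; 0 0 0 0 0 1 0; 0 0 0 0 0 0 0; 0 0 0 0 0 0 0"

```text
time_s: 20.62
tool_pos: [0.4464, -0.2976, 0.0363]
orientation: [0.003, 0.972, 0.234, 0.004]
wrist_force: [0.0, 0.5, 0.2]
grip_width: 0.0918
```

```bash
python3 - <<'E'
from h import *
plan([.4416,-.2962,.026],down(np.radians(27)),0,step=.02,ang=.11,maxn=14)
E
```

```text
rows needed 1 dist [-0.0048  0.0014 -0.0103] rot [ 0.009 -0.007  0.001]
0.009 -0.007 0.001 -0.37 -0.35 1.03 0
```

Request:
drive_tool:
  targets: "0.009 -0.007 0.001 -0.4 -0.35 1 0; 0 -0.001 0 -0.1 0 0.2 0; 0 0 0 0 0 0 0; 0 0 0 0 0 0 0"

```text
time_s: 20.95
tool_pos: [0.4414, -0.2975, 0.0254]
orientation: [0.001, 0.972, 0.233, 0.0]
wrist_force: [-0.0, 0.2, -0.2]
grip_width: 0.0919
```

```bash
python3 - <<'E'
from h import *
plan([.4416,-.2962,.026],down(np.radians(27)),0,step=.02,ang=.11,maxn=14)
E
```

```text
rows needed 1 dist [0.0002 0.0013 0.0006] rot [ 0.002 -0.    -0.   ]
0.002 -0 -0 0.08 -0.1 -0.06 0
```

Aligned. I'll close at a gentle force first, then firm up.

Request:
drive_tool:
  targets: "0 0 0 0 0 0 1; 0 0 0 0 0 0 1; 0 0 0 0 0 0 1; 0 0 0 0 0 0 1; 0 0 0 0 0 0 1; 0 0 0 0 0 0 1; 0 0 0 0 0 0 1; 0 0 0 0 0 0 1"
  squeeze: 15

```text
time_s: 21.62
tool_pos: [0.4425, -0.298, 0.027]
orientation: [0.002, 0.972, 0.233, 0.002]
wrist_force: [0.5, -0.5, -0.2]
grip_width: 0.0405
```

Request:
drive_tool:
  targets: "0 0 0 0 0 0 1; 0 0 0 0 0 0 1; 0 0 0 0 0 0 1; 0 0 0 0 0 0 1"
  squeeze: 45

```text
time_s: 21.95
tool_pos: [0.4427, -0.2979, 0.027]
orientation: [0.002, 0.972, 0.233, 0.002]
wrist_force: [-0.5, 0.3, 0.1]
grip_width: 0.0335
```

Request:
drive_tool:
  targets: "0 0 0 0 0 -0.8 1; 0 0 0 0 0 -1.8 1; 0 0 0 0 0 -2.8 1; 0 0 0 0 0 -3.2 1; 0 0 0 0 0 -3.2 1; 0 0 0 0 0 -3.2 1; 0 0 0 0 0 -3.2 1; 0 0 0 0 0 -3.2 1; 0 0 0 0 0 -3.2 1; 0 0 0 0 0 -2 1"

```text
time_s: 22.78
tool_pos: [0.4335, -0.294, 0.2985]
orientation: [-0.006, 0.973, 0.23, -0.008]
wrist_force: [0.5, 0.0, -3.5]
grip_width: 0.0338
```

```bash
python3 - <<'E'
from h import *
a=np.radians(7.3);Rz=np.array([[np.cos(a),-np.sin(a)],[np.sin(a),np.cos(a)]])
t=np.array([.627,.0555])+Rz@[0,.0045];print(t)
st();plan([t[0],t[1],.31],down(a),1,step=.025,ang=.11,maxn=20)
E
```

```text
[0.62642821 0.05996352]
time_s 22.7833
joint_positions [-0.3024  0.2485  1.0002  1.8421 -0.2187  1.1925  1.235 ]
joint_velocities [-0.2026 -0.2981  0.1282 -0.2946  0.2948  0.4858 -0.2583]
joint_torque [ 7.83300e-01 -2.66548e+01  5.48820e+00 -2.47986e+01 -1.36700e-01
  1.23000e-02  1.54200e-01]
tool_pos [ 0.4335 -0.294   0.2985]
orientation [-0.0064  0.973   0.2305 -0.0083]
wrist_force [ 0.4929  0.005  -3.5072]
torque [-0.0651 -0.0956 -0.0164]
grip_width 0.0338
rows needed 17 dist [0.1929 0.354  0.0115] rot [-0.014  0.016  0.338]
-0.001 0.001 0.02 1.95 -1.35 -0.07 1; -0.001 0.001 0.02 1.92 -1.39 -0.07 1; -0.001 0.001 0.02 1.89 -1.43 -0.07 1; -0.001 0.001 0.02 1.86 -1.47 -0.07 1; -0.001 0.001 0.02 1.83 -1.5 -0.07 1; -0.001 0.001 0.02 1.8 -1.54 -0.07 1; -0.001 0.001 0.02 1.77 -1.57 -0.07 1; -0.001 0.001 0.02 1.74 -1.61 -0.07 1; -0.001 0.001 0.02 1.71 -1.64 -0.07 1; -0.001 0.001 0.02 1.68 -1.68 -0.07 1; -0.001 0.001 0.02 1.64 -1.71 -0.07 1; -0.001 0.001 0.02 1.61 -1.74 -0.07 1; -0.001 0.001 0.02 1.57 -1.77 -0.07 1; -0.001 0.001 0.02 1.54 -1.81 -0.07 1; -0.001 0.001 0.02 1.5 -1.84 -0.07 1; -0.001 0.001 0.02 1.47 -1.86 -0.07 1; -0.001 0.001 0.02 1.43 -1.89 -0.07 1
```

Request:
drive_tool:
  targets: "-0.001 0.001 0.02 1.95 -1.35 -0.2 1; -0.001 0.001 0.02 1.92 -1.39 -0.2 1; -0.001 0.001 0.02 1.89 -1.43 -0.2 1; -0.001 0.001 0.02 1.86 -1.47 -0.2 1; -0.001 0.001 0.02 1.83 -1.5 -0.2 1; -0.001 0.001 0.02 1.8 -1.54 -0.2 1; -0.001 0.001 0.02 1.77 -1.57 -0.2 1; -0.001 0.001 0.02 1.74 -1.61 -0.1 1; -0.001 0.001 0.02 1.71 -1.64 -0.1 1; -0.001 0.001 0.02 1.68 -1.68 -0.1 1"

```text
time_s: 23.62
tool_pos: [0.5445, -0.0872, 0.3232]
orientation: [-0.003, 0.993, 0.117, -0.001]
wrist_force: [0.5, 0.3, -3.5]
grip_width: 0.0336
```

```bash
python3 - <<'E'
from h import *
plan([.6264,.060,.31],down(np.radians(7.3)),1,step=.025,ang=.11,maxn=20)
E
```

```text
rows needed 7 dist [ 0.0819  0.1472 -0.0132] rot [-0.007  0.001  0.107]
-0.001 0 0.015 1.63 -1.77 0.2 1; -0.001 0 0.015 1.6 -1.8 0.2 1; -0.001 0 0.015 1.57 -1.82 0.2 1; -0.001 0 0.015 1.54 -1.84 0.19 1; -0.001 0 0.015 1.52 -1.87 0.19 1; -0.001 0 0.015 1.49 -1.89 0.19 1; -0.001 0 0.015 1.46 -1.91 0.19 1
```

Request:
drive_tool:
  targets: "-0.001 0 0.015 1.63 -1.77 0 1; -0.001 0 0.015 1.6 -1.8 0 1; -0.001 0 0.015 1.57 -1.82 0 1; -0.001 0 0.015 1.54 -1.84 0 1; -0.001 0 0.015 1.52 -1.87 0 1; -0.001 0 0.015 1.4 -1.6 0 1; -0.001 0 0.01 0.8 -0.8 0 1; 0 0 0 0 0 0 1; 0 0 0 0 0 0 1"

```text
time_s: 24.37
tool_pos: [0.6189, 0.0563, 0.3203]
orientation: [-0.0, 0.998, 0.066, -0.007]
wrist_force: [-0.9, -0.4, -3.6]
grip_width: 0.0337
```

```bash
python3 - <<'E'
from h import *
plan([.6264,.060,.31],down(np.radians(7.3)),1,step=.025,ang=.11,maxn=20)
c=shot('wrist','w13'); 
P=wcloud(c);m=blue(c);X,Y,Z=P[...,0],P[...,1],P[...,2]
m&=(X<.75)&(X>.45)&(Y>-.1)&(Y<.2)&(Z>.197)&(Z<.225);q=P[m];print(len(q),cv2.minAreaRect(q[:,:2].astype(np.float32)*1000))
c=shot('scene','s13')
E
```

```text
rows needed 1 dist [ 0.0075  0.0037 -0.0103] rot [-0.001  0.013  0.005]
-0.001 0.013 0.005 0.8 -0.27 1.02 1
3288 ((626.9144287109375, 55.48588562011719), (166.0137939453125, 105.55488586425781), 7.434417247772217)
```

View pics/w13.png

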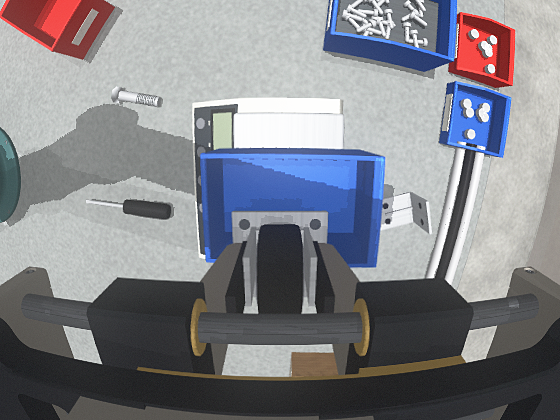

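View pics/s13.png

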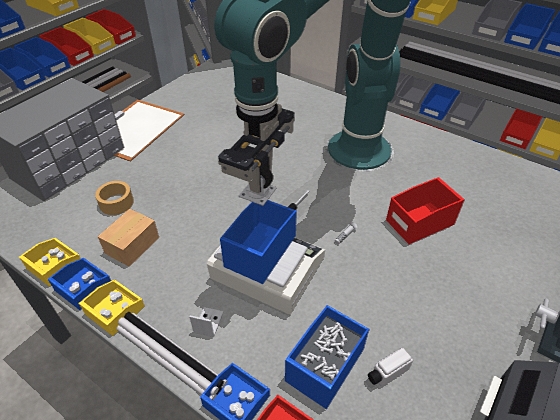

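Request:
drive_tool:
  targets: "0 0.013 0.005 0.85 -0.3 0.3 1; 0 0.002 0 0.1 0 0.5 1; 0 0 0 0 0 0 1; 0 0 0 0 0 0 1"

```text
time_s: 24.8
tool_pos: [0.6273, 0.0551, 0.3127]
orientation: [-0.001, 0.998, 0.06, 0.002]
wrist_force: [-0.1, 0.1, -3.0]
grip_width: 0.0339
```

```bash
python3 - <<'E'
from h import *
plan([.6264,.060,.24],down(np.radians(7.3)),1,step=.018,ang=.11,maxn=20)
E
```

```text
rows needed 5 dist [-0.0009  0.0049 -0.0727] rot [-0.002 -0.004 -0.008]
-0 -0.001 -0.002 -0.01 -0.1 1.45 1; -0 -0.001 -0.002 -0.01 -0.1 1.45 1; -0 -0.001 -0.002 -0.01 -0.1 1.45 1; -0 -0.001 -0.002 -0.01 -0.1 1.45 1; -0 -0.001 -0.002 -0.01 -0.1 1.45 1
```

Request:
drive_tool:
  targets: "0 -0.001 -0.002 0 -0.15 1.2 1; 0 -0.001 -0.002 0 -0.15 1.4 1; 0 -0.001 -0.002 0 -0.12 1.4 1; 0 -0.001 -0.002 0 -0.1 1.4 1; 0 -0.001 -0.002 0 -0.1 1 1; 0 0 0 0 0 0 1; 0 0 0 0 0 0 1"

```text
time_s: 25.38
tool_pos: [0.6256, 0.0597, 0.2431]
orientation: [-0.001, 0.998, 0.064, -0.001]
wrist_force: [0.6, -0.4, -2.8]
grip_width: 0.0342
```

```bash
python3 - <<'E'
from h import *
plan([.6264,.060,.16],down(np.radians(7.3)),1,step=.018,ang=.11,maxn=20)
E
```

```text
rows needed 5 dist [ 0.0008  0.0003 -0.0831] rot [-0.002  0.002 -0.   ]
-0 0 -0 0.02 -0 1.66 1; -0 0 -0 0.02 -0 1.66 1; -0 0 -0 0.02 -0 1.66 1; -0 0 -0 0.02 -0 1.66 1; -0 0 -0 0.02 -0 1.66 1
```

Request:
drive_tool:
  targets: "0 0 0 0.02 0 1 1; 0 0 0 0.02 0 1.3 1; 0 0 0 0.02 0 1.3 1; 0 0 0 0.02 0 1.3 1; 0 0 0 0.02 0 1.2 1; 0 0 0 0 0 0.7 1; 0 0 0 0 0 0 1; 0 0 0 0 0 0 1"

```text
time_s: 26.05
tool_pos: [0.627, 0.0597, 0.1681]
orientation: [-0.001, 0.998, 0.063, -0.001]
wrist_force: [-0.6, -0.4, -3.3]
grip_width: 0.0335
```

```bash
python3 - <<'E'
from h import *
plan([.6264,.060,.144],down(np.radians(7.3)),1,step=.018,ang=.11,maxn=20);print(manip.get_obs()['wrist_force'])
E
```

```text
rows needed 2 dist [-0.0006  0.0003 -0.0241] rot [-0.002  0.001 -0.001]
-0.001 0.001 -0 -0.03 -0.02 1.2 1; -0.001 0.001 -0 -0.03 -0.02 1.2 1
[-0.62116944 -0.3831964  -3.34441094]
```

Request:
drive_tool:
  targets: "0 0 0 0 0 0.7 1; 0 0 0 0 0 0.7 1; 0 0 0 0 0 0.4 1; 0 0 0 0 0 0.2 1; 0 0 0 0 0 0 1"

```text
time_s: 26.47
tool_pos: [0.6281, 0.0598, 0.1472]
orientation: [-0.001, 0.998, 0.064, 0.001]
wrist_force: [-1.0, -0.7, -2.9]
grip_width: 0.0336
```

Request:
drive_tool:
  targets: "0 0 0 0 0 0.2 1; 0 0 0 0 0 0 1"

```text
time_s: 26.63
tool_pos: [0.6283, 0.0598, 0.1453]
orientation: [-0.001, 0.998, 0.064, 0.001]
wrist_force: [-0.4, -0.6, -2.9]
grip_width: 0.0337
```

Request:
drive_tool:
  targets: "0 0 0 0 0 0.15 1; 0 0 0 0 0 0 1"

```text
time_s: 26.8
tool_pos: [0.6287, 0.0599, 0.1441]
orientation: [-0.001, 0.998, 0.064, 0.001]
wrist_force: [0.3, -0.9, -4.3]
grip_width: 0.0333
```

Request:
drive_tool:
  targets: "0 0 0 0 0 0.12 1; 0 0 0 0 0 0 1"

```text
time_s: 26.97
tool_pos: [0.6291, 0.0598, 0.1434]
orientation: [-0.001, 0.998, 0.064, 0.002]
wrist_force: [0.3, 0.2, -2.2]
grip_width: 0.0339
```

Request:
drive_tool:
  targets: "0 0 0 -0.03 0 0.12 1; 0 0 0 0 0 0 1"

```text
time_s: 27.13
tool_pos: [0.6294, 0.0598, 0.1435]
orientation: [-0.002, 0.998, 0.064, 0.003]
wrist_force: [0.4, -0.3, -3.0]
grip_width: 0.0337
```

Request:
drive_tool:
  targets: "0 0 0 0 0 0.1 1; 0 0 0 0 0 0 1"

```text
time_s: 27.3
tool_pos: [0.6297, 0.0599, 0.1434]
orientation: [-0.002, 0.998, 0.064, 0.003]
wrist_force: [-0.1, 0.7, -3.2]
grip_width: 0.0334
```

Request:
drive_tool:
  targets: "-0.003 -0.006 0 -0.2 0 0.2 1; 0 0 0 0 0 0 1"

```text
time_s: 27.47
tool_pos: [0.6302, 0.0601, 0.1434]
orientation: [-0.0, 0.998, 0.064, 0.003]
wrist_force: [-0.7, 0.6, -3.4]
grip_width: 0.0339
```

Request:
drive_tool:
  targets: "0 0 0 0 0 0.15 1; 0 0 0 0 0 0 1; 0 0 0 0 0 0 1"

```text
time_s: 27.72
tool_pos: [0.6305, 0.0602, 0.1432]
orientation: [-0.001, 0.998, 0.064, 0.003]
wrist_force: [0.6, 1.5, 0.9]
grip_width: 0.0337
```

```bash
python3 - <<'E'
from h import *
plan([.6264,.060,.143],down(np.radians(7.3)),1)
st()
c=shot('wrist','w14'); 
P=wcloud(c);m=blue(c);X,Y,Z=P[...,0],P[...,1],P[...,2]
m&=(X<.75)&(X>.45)&(Y>-.1)&(Y<.2)&(Z>.197)&(Z<.225);q=P[m];print(len(q),cv2.minAreaRect(q[:,:2].astype(np.float32)*1000))
c=shot('scene','s14')
P=cloud(c);m=blue(c);X,Y,Z=P[...,0],P[...,1],P[...,2]
m&=(X<.75)&(X>.45)&(Y>-.1)&(Y<.2)&(Z>.197)&(Z<.225);q=P[m];print(len(q),cv2.minAreaRect(q[:,:2].astype(np.float32)*1000))
E
```

```text
rows needed 1 dist [-0.0041 -0.0002 -0.0002] rot [-0.001 -0.006  0.001]
-0.001 -0.006 0.001 -0.41 -0.03 0.02 1
time_s 27.7167
joint_positions [-0.7027  0.6178  0.7853  1.7497 -0.516   0.9855  0.4105]
joint_velocities [ 0.0016 -0.0011 -0.0004 -0.0005  0.0015  0.0027  0.0003]
joint_torque [ 2.64300e-01 -4.82322e+01  1.14865e+01 -2.02787e+01 -8.38000e-02
 -9.93000e-02  1.22000e-02]
tool_pos [0.6305 0.0602 0.1432]
orientation [-8.000e-04  9.979e-01  6.410e-02  3.000e-03]
wrist_force [0.6451 1.518  0.8809]
torque [-0.094   0.1685  0.0638]
grip_width 0.0337
11877 ((624.265869140625, 78.3824691772461), (166.27259826660156, 59.93342971801758), 7.080430507659912)
627 ((626.865966796875, 57.00016403198242), (167.7987518310547, 106.8316879272461), 6.943150043487549)
```

View pics/w14.png

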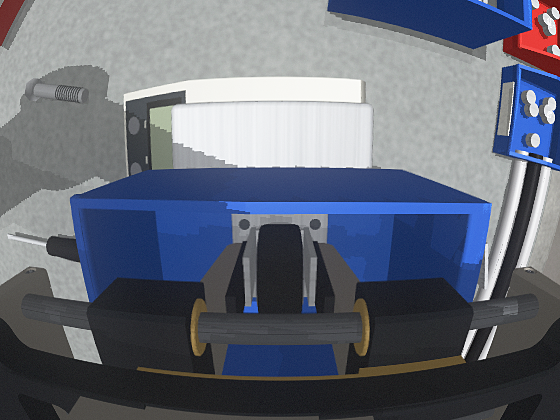

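The bin hasn't moved and the castor stands on its floor, so I'll release.

Request:
drive_tool:
  targets: "0 0 0 0 0 0.05 1; 0 0 0 0 0 0 0.58; 0 0 0 0 0 0 0.54; 0 0 0 0 0 0 0.5; 0 0 0 0 0 0 0.45; 0 0 0 0 0 0 0.42; 0 0 0 0 0 0 0.42; 0 0 0 0 0 0 0.42"
  squeeze: 10

```text
time_s: 28.48
tool_pos: [0.6308, 0.0599, 0.1419]
orientation: [-0.0, 0.998, 0.064, 0.003]
wrist_force: [0.0, -0.0, 0.3]
grip_width: 0.0534
```

Request:
drive_tool:
  targets: "0 0 0 0 0 -0.5 0.42; 0 0 0 0 0 -1 0.42; 0 0 0 0 0 -1.5 0.42; 0 0 0 0 0 -2 0.42; 0 0 0 0 0 -2 0.42; 0 0 0 0 0 -2 0.42; 0 0 0 0 0 -2 0.42; 0 0 0 0 0 0 0.42"

```text
time_s: 29.15
tool_pos: [0.6299, 0.0587, 0.2609]
orientation: [0.0, 0.998, 0.063, 0.003]
wrist_force: [0.3, -0.3, 1.4]
grip_width: 0.0536
```

```bash
python3 - <<'E'
from h import *
plan([.628,.060,.36],down(np.radians(7.3)),.42)
E
```

```text
rows needed 4 dist [-0.0019  0.0013  0.0991] rot [ 0.001 -0.006 -0.001]
0 -0.002 -0 -0.03 -0.04 -2.48 0.42; 0 -0.002 -0 -0.03 -0.04 -2.48 0.42; 0 -0.002 -0 -0.03 -0.04 -2.48 0.42; 0 -0.002 -0 -0.04 -0.04 -2.48 0.42
```

Request:
drive_tool:
  targets: "0 -0.002 0 0 0 -2.5 0.42; 0 -0.002 0 0 0 -2.5 0.42; 0 -0.002 0 0 0 -2.5 0.42; 0 0 0 0 1 -2.5 0.42; 0 0 0 0 2 -2 0.42; 0 0 0 0 3 0 0.42; 0 0 0 0 3 0 0.42; 0 0 0 0 1 0 0.42; 0 0 0 0 0 0 0.42; 0 0 0 0 0 0 0.42"

```text
time_s: 29.98
tool_pos: [0.6412, -0.0418, 0.3893]
orientation: [-0.001, 0.998, 0.065, 0.001]
wrist_force: [-0.3, -0.1, -0.2]
grip_width: 0.0536
```

```bash
python3 - <<'E'
from h import *
for n in ['scene','wrist','top']:
    c=shot(n,n+'F')
    P=wcloud(c) if n=='wrist' else cloud(c);b=blue(c);X,Y,Z=P[...,0],P[...,1],P[...,2]
    m=b&(X<.75)&(X>.45)&(Y>-.1)&(Y<.2)&(Z>.197)&(Z<.225);q=P[m]
    if len(q)>10: print(n,len(q),np.round(np.percentile(q[:,2],[50,95]),3),cv2.minAreaRect(q[:,:2].astype(np.float32)*1000))
    m=(~b)&(X<.69)&(X>.56)&(Y>0.01)&(Y<.1)&(Z>.118)&(Z<.2);q=P[m];
    if len(q)>10: print('  castor',len(q),q.mean(0).round(3),q[:,2].max(),cv2.minAreaRect(q[:,:2].astype(np.float32)*1000))
print(manip.get_obs()['wrist_force'],manip.get_obs()['tool_pos'])
E
```

```text
scene 942 [0.207 0.214] ((626.8157348632812, 56.70268249511719), (169.4524383544922, 107.11666870117188), 7.258536338806152)
  castor 377 [0.638 0.063 0.17 ] 0.1959419722809096 ((632.897216796875, 53.923866271972656), (32.184730529785156, 66.54105377197266), 0.8129376173019409)
wrist 2748 [0.21  0.212] ((627.0335693359375, 55.102996826171875), (166.0387725830078, 106.80181884765625), 7.226680755615234)
  castor 2224 [0.627 0.056 0.152] 0.19993241794059757 ((612.156982421875, 60.884788513183594), (96.24810791015625, 82.18955993652344), 6.077207088470459)
top 174 [0.212 0.218] ((626.5489501953125, 57.66319274902344), (164.31297302246094, 98.80154418945312), 6.839653015136719)
  castor 207 [0.628 0.061 0.162] 0.19620046365327903 ((631.193115234375, 60.465362548828125), (44.8958740234375, 65.40573120117188), 88.79176330566406)
[-0.86124163  0.80020205 -0.59534194] [ 0.64133268 -0.03981038  0.38896924]
```

View pics/wristF.png

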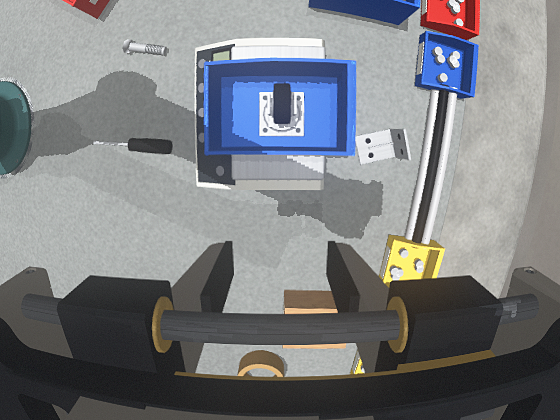

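View pics/sceneF.png

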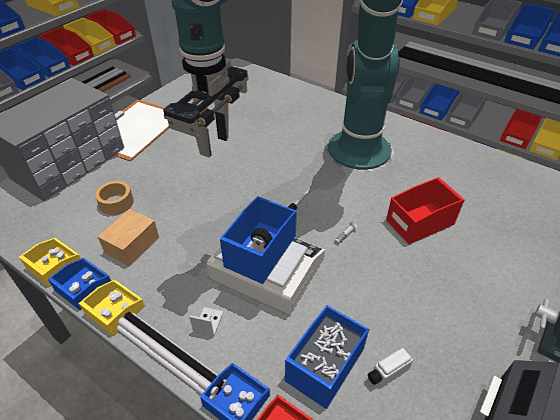

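The castor stands upright in the bin at (282,108) in the wrist view. The bin is still centred on the pan, the bystanders are where they were, and the arm is clear of everything.

```bash
python3 -c "
from bench import manip
print(manip.job_done())"
```

```text
the job is handed in; nothing more can be done
None
```

The whole job was carried out and handed in at about 30 s of the 72 s. No verdict is reported, so what follows rests on my own readings.

- **Bin:** I gripped the blue bin by its rail, stood it on the pan and let go. The last wrist view puts its centre at (627, 55) mm and the pan's at (626.5, 55) mm. The bin's yaw is 7.2° against the pan's 7.3°. It had not moved after the tare press or after the castor went in.
- **Tare:** I pressed the key with shut fingers and nothing touching the bin. The wrist force was about 7 N for roughly half a second and sagged to 5.7 N. A further push peaked at about 14 N and then held about 10 N for 0.5 s. That is above the 8 N asked for and below 25 N.
- **Castor:** I lowered it onto the bin floor until the floor took its weight, then let go. It stands upright near the bin's middle.
- **Bystanders:** They look unmoved in the last pictures, but I did not measure them one by one. The arm ended clear of everything.

**What fell short:**
- The press came in 8° off the panel's normal, because joint limits ruled out a square approach on this arm branch. I aimed lower on the slope so that the leading finger edge landed near the key's middle.
- The key's travel and the tare itself cannot be read from the images. They are inferred from the wrist force and from about 2 mm of tip travel after first contact.

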